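Clean and uncap the valve manifold

TASK

Get the valve manifold ready for fitting: first wipe every chip out of its trough into the dark chip tray at its end, using the scraper block and not the fingers, so that none is left when the ports are opened. Then slide the orange-handled puller under the flange of each red cap, pull it straight up off its port (keep the fingers off seated caps) and stand the caps upright in the grey cap tray. Leave scraper and puller standing on the black mat, and do not disturb the box, tape roll and screwdriver behind the manifold.

Things in the scene. Friction and masses are not known exactly. Their poses are not given: they have to be found in the camera images.
- manifold: fixed aluminium block, 128 (x) x 240 (y) mm; at yaw 0 x points away from the robot, y left; origin at the centre of the block's underside, on the bench. A trough (x = -58 to 18 mm) runs along its front; behind it the blue deck, 38 mm above the bench (x = 18 to 64 mm), carries four ports with 9 mm brass posts at x = 41 mm. A dark steel chip tray adjoins its +y end
- trough_start (a point): on the floor of the 76 mm wide trough, on its centre line, 27 mm from its closed right end; axes as the manifold's. Floor 28 mm above the bench; fence (6 mm thick) in front and wall at the right end 9 mm higher than the floor, deck behind 10 mm higher. Chips start at least 35 mm farther to +y than this point, up to 35 mm off the centre line; a scraper stood here is behind them
- trough_mouth (a point): edge of the trough floor at its open left end (manifold y = +120 mm), on its centre line, above the chip tray; 213 mm along the manifold's +y from trough_start
- chip_tray (a point): centre of the chip tray's floor. The tray measures 128 (x) x 66 (y) mm, spans manifold y = 120 to 186 mm; floor 4 mm, walls 22 mm above the bench
- port_1 (a point): top of the blue deck at port 1 of the manifold, on the port's axis; x, y, z as the manifold's. Port axes are 58 mm apart along the manifold's y
- port_2 (a point): top of the blue deck at port 2 of the manifold, on the port's axis; x, y, z as the manifold's. Port axes are 58 mm apart along the manifold's y
- port_3 (a point): top of the blue deck at port 3 of the manifold, on the port's axis; x, y, z as the manifold's. Port axes are 58 mm apart along the manifold's y
- port_4 (a point): top of the blue deck at port 4 of the manifold, on the port's axis; x, y, z as the manifold's. Port axes are 58 mm apart along the manifold's y
- cap_1: red snap-fit cap: skirt 20 mm across, 22 mm tall, below a round flange 36 mm across, 6 mm thick; 28 mm tall in all, 20 g. Origin at the centre of the skirt's lower rim, z up; seated, the rim rests on the deck at port 1, round a 13 mm tall post. A sprung detent holds it: pulled up about 4 mm with roughly 7 N it pops free and is loose. May be absent
- cap_2: red snap-fit cap: skirt 20 mm across, 22 mm tall, below a round flange 36 mm across, 6 mm thick; 28 mm tall in all, 20 g. Origin at the centre of the skirt's lower rim, z up; seated, the rim rests on the deck at port 2, round a 13 mm tall post. A sprung detent holds it: pulled up about 4 mm with roughly 7 N it pops free and is loose. May be absent
- cap_3: red snap-fit cap: skirt 20 mm across, 22 mm tall, below a round flange 36 mm across, 6 mm thick; 28 mm tall in all, 20 g. Origin at the centre of the skirt's lower rim, z up; seated, the rim rests on the deck at port 3, round a 13 mm tall post. A sprung detent holds it: pulled up about 4 mm with roughly 7 N it pops free and is loose. May be absent
- cap_4: red snap-fit cap: skirt 20 mm across, 22 mm tall, below a round flange 36 mm across, 6 mm thick; 28 mm tall in all, 20 g. Origin at the centre of the skirt's lower rim, z up; seated, the rim rests on the deck at port 4, round a 13 mm tall post. A sprung detent holds it: pulled up about 4 mm with roughly 7 N it pops free and is loose. May be absent
- chip_1: metal chip: small curl about 16 x 6 mm and 7 mm thick, 12 g, lying in the manifold's trough at the start. Origin at its underside. May be absent
- chip_2: metal chip: small curl about 16 x 6 mm and 7 mm thick, 12 g, lying in the manifold's trough at the start. Origin at its underside. May be absent
- chip_3: metal chip: small curl about 16 x 6 mm and 7 mm thick, 12 g, lying in the manifold's trough at the start. Origin at its underside. May be absent
- chip_4: metal chip: small curl about 16 x 6 mm and 7 mm thick, 12 g, lying in the manifold's trough at the start. Origin at its underside. May be absent
- puller: steel stirrup, 180 g, 54 wide (y), 36 mm long (x), open at +x and -x. Legs 42 mm apart inside; toes 5 mm thick at their feet leave a 26 mm slot along x; 2 mm bumps on the toe ends (tops 7 mm above underside) retain a cap. Bridge 26 to 34 mm, orange handle 20 x 20 mm, 34 to 90 mm above the underside. Origin: centre of underside. Slide it on at 8 to 13 mm above the cap's rim
- scraper: scraper block that stands upright, 200 g: wooden block 34 (x) x 66 (y) x 22 (z) mm with rubber lower edge; on its middle an upright blue handle 20 (x) x 26 (y) mm reaching up to 72 mm. Origin at the centre of the underside, z up. It fits the trough with its y across it (5 mm play at each side)
- cap_tray: fixed shallow grey tray on the bench, 110 (x) x 184 (y) mm, floor 3 mm and rim 8 mm above the bench, rim 3 mm thick; origin at the centre of its underside. Room for three caps side by side along y, 55 mm apart
- tool_mat: fixed black rubber mat, 230 (x) x 140 (y) x 2 mm, origin at the centre of its underside. At the start the puller stands on its far half (x = +55 mm) and the scraper on its near half (x = -55 mm)
- seal_box: green box with clear lid, 75 x 112 x 34 mm, behind the manifold: leave alone. Origin at its underside
- tape_black: roll of black tape, 68 mm across, 19 mm tall, behind the manifold: leave alone. Origin at its underside
- driver_yellow: yellow screwdriver, 209 mm long, lying behind the manifold: leave alone. Origin at its underside
There are look-alikes about, which are no part of the job. What is shaped like the scraper but purple is not meant. Leave any brown or pink look-alike of the cap_3 alone.

How it is judged:
By the outcome, as a careful person would: the job done as asked, in the order asked, and still so for the second after the job is handed in, with the robot touching nothing.
Of cap_1, cap_2, cap_3, cap_4 only 2 to 3 are there at a start; the rules pass over those that are not, and their reading is None.
Of chip_1, chip_2, chip_3, chip_4 only 2 to 4 are there at a start; the rules pass over those that are not, and their reading is None.
At some moment in a run one of puller, scraper may be knocked a few centimetres aside while the robot is not near it.
It also fails if it takes over 208 s, if anything falls off the work surface, if the arm or the gripper's body presses on something with over 40 N, if the wrist force passes 120 N, or if a joint passes its speed limit or range.

ROBOT

A 7-joint arm with a two-finger parallel gripper is mounted at the origin on a cart in front of the work surface, level with it; the furniture and walls round the work are solid. World frame = base frame: x ahead of the robot, y to its left, z up, the work surface at z = 0. Lengths are in m, angles in rad, forces in N, time in s.
With the tool pointing down it reaches from about 0.35 to 0.9 m from the base axis. Payload 7.2 kg.
Tool frame: the origin (TCP) lies midway between the tips of the shut fingers; the grasp point (between the pads) lies 19 mm behind it; z points along the fingers, y is the line along which they close (so a half turn about z gives the same grasp; the last joint's range is limited). The gripper opens to 85 mm and grips with 20 to 120 N. Pads are 22 mm wide; open, the fingers measure 114 mm over their backs; the gripper's body (76 mm by 85 mm) begins 54 mm behind the grasp point. The pads swing forward as they close: fully open they stand 13 mm farther back than shut.
Start: joints at [-1.36, 0.411, -0.013, 1.596, 0.006, 1.134, -0.082], TCP at [0.172, 0.601, 0.231] pointing down, gripper open.
Joint ranges: [-2.95, 2.95], [-0.29, 1.99], [-1.47, 1.44], [0.14, 2.54], [-1.03, 4.17], [0.13, 1.85], [-2.86, 2.86]. Speed limits (rad/s): [2.39, 2.39, 3.01, 3.01, 3.14, 3.14, 3.14].

INTERFACE

Orientations are given as a rotation vector (axis times angle).
In Python, from rig import r, camera, job gives the robot as it stands.
- The arm moves only by the tool drive_tool, never from a script. Its arguments are lists of equal length, an entry for each row: "delta_pos": the shift along the tool's x, y, z normalised to -1 to 1, where 1 is 12 cm, a list of three; "yaw": the turn about the tool's z normalised to -1 to 1, where 1 is pi rad. A call has 1 to 12 rows; each row is the pose to reach, as a shift and turn from the pose commanded when the call began, along the tool's axes at that moment, turning the shorter way round; what a row does not reach only later rows make up. A row lasts 1/8 s, in which the tool goes at most 62.5 mm and 10.7 degrees, less where a joint would pass 70% of its speed; a pose out of reach is approached as far as the arm can. A call with a number of a shift or a turn outside -1 to 1 is refused whole. A call with a gripper value outside its range is refused whole. "fingers" is the closure, from 0 (fully open) to 1 (shut), set as the call begins (left out, the last holds). The fingers move at their own pace and stop on an object; the grip force is fixed at half the most. Time passes only in rows, so rows that repeat a pose let the fingers close. It gives the time, the measured TCP pose, the force, the opening and the grip force at its end, in the units of the state.
- r.state(): the state, without advancing time (a new reading comes with each control period).
- camera(name): name is "scene" or "top" or "wrist"; returns a dict with "image" (480x640x3 uint8, red, green, blue), "fovy" (degrees; the focal length in pixels is half the picture's height over the tangent of half this angle, whatever the lens; pixels are square), "cx", "cy" (the principal point, pixels), "rvec" (rotation vector, rad) and "tvec" (3), from world to camera coordinates, as OpenCV has them. Camera axes: x right, y down, z forward; pixel columns grow to the right and rows downward; lengths in m; the calibration is good to about 2 mm. The wrist camera is an equidistant fisheye: a pixel r from the principal point sees the ray r / f radians off the axis. A picture is of the moment at which its call begins. There is no depth.
- job.finish_job(): hands the job in; it is judged then, once.
The state is a dict: "clock": time; "qpos": joint angles; "dq": joint speeds; "joint_efforts": joint torques, N m; "position": TCP position; "ee_rot": TCP orientation; "contact_force": force on the tool from outside, world axes, zero at the start; "moment": the same for the moment, N m; "opening": opening from 0.0 (shut) to 1.0 (fully open); "gripper_force": force on a finger pad.
Only numpy, scipy, OpenCV 4.12 (cv2) and the standard library are available. Lean on these libraries where they do the work, as an engineer would, in place of code of your own. Each camera call takes 0.05 s, during which the arm holds its last target. There are 200 camera calls.

## Working session

There is one attempt and no reset: what is moved stays moved. The work goes in short steps, Python scripts to look and compute and a tool call to move; the robot and the scene stay as the last step left them, time stands still between calls to the robot, and variables do not carry over. Pictures are saved under pics/ and viewed, at most 14 in all, crops included, and the job is handed in when it is done.

Besides the shell and the picture viewer there is one more tool, called as name(argument=value, ...) on one line, values as JSON. drive_tool: Moves the arm, as the interface text tells. Scaled input: -1 to 1 covers 12 cm each way for a shift and pi rad each way for a turn. Its arguments: {"type":"object","properties":{"delta_pos":{"type":"array","items":{"type":"array","items":{"type":"number","minimum":-1,"maximum":1}}},"yaw":{"type":"array","items":{"type":"number","minimum":-1,"maximum":1}},"fingers":{"type":"number"}},"required":["delta_pos","yaw"]}

```bash
mkdir -p pics; ls; python3 - <<'E'
from rig import r,camera,job
import cv2,json
s=r.state();print(s)
for n in("scene","top"):
    c=camera(n);cv2.imwrite(f"pics/{n}0.png",c["image"][:,:,::-1]);print(n,c["fovy"],c["cx"],c["cy"],c["rvec"],c["tvec"])
E
```

```text
pics
{'clock': 0.0, 'qpos': array([-1.36020867,  0.41191072, -0.01270061,  1.59703662,  0.00559024,
        1.13428917, -0.08221661]), 'dq': array([-8.98010788e-04,  2.00453705e-04, -9.78479750e-05,  1.89521040e-06,
       -3.61852377e-04, -1.54557910e-03,  9.48378931e-04]), 'joint_efforts': array([-6.45803702e-04, -6.00616336e+01,  6.82123359e-01, -2.99408805e+01,
        1.38933398e-02,  1.03075083e-02, -7.93941808e-06]), 'position': array([0.17190253, 0.6003864 , 0.23044942]), 'ee_rot': array([-4.36496060e-01, -3.11100480e+00,  2.51992893e-03]), 'contact_force': array([ 0.22068405,  0.40922841, -0.18466727]), 'moment': array([ 0.09167575, -0.04469619,  0.00993478]), 'gripper_force': 0.0, 'opening': 0.9966281013117331}
scene 51.91524904024681 314.67792302221886 236.53958181436553 [ 2.10247335 -1.17576     0.49467032] [-0.3153679   0.36598538  1.07493613]
top 55.18384512111024 326.34703408687585 242.47616961214374 [ 2.11816603 -2.12587854  0.13643469] [-0.00391116  0.5660947   0.9654728 ]
```

View pics/scene0.png

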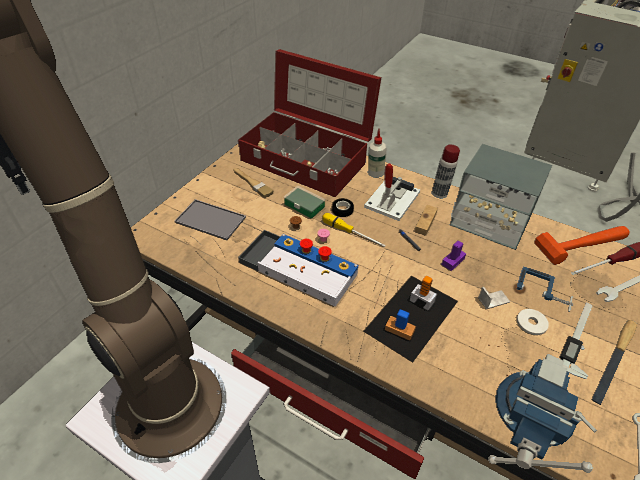

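View pics/top0.png

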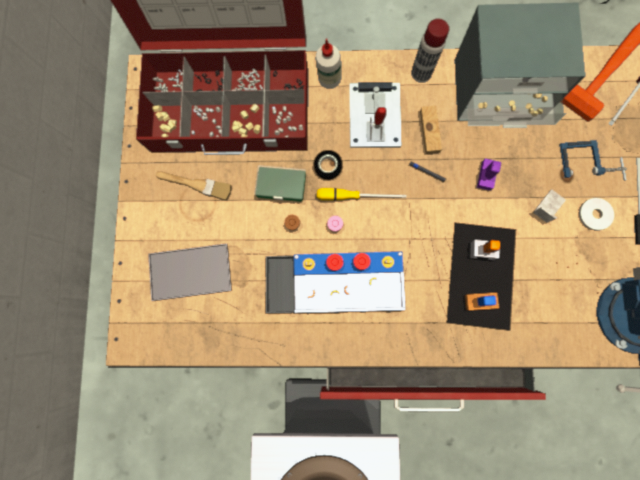

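The top view shows two red caps on the deck, at (335,262) and (362,262). Four chips lie in the trough, at (311,294), (335,293), (347,290) and (373,281), and the chip tray is at (281,285). The blue scraper is at (487,300) and the orange puller at (489,248), both on the mat. The cap tray is at (190,272).

Look-alikes, none of them part of the job:
- **Scraper:** the purple block at (489,174).
- **Cap:** the brown one at (292,223) and the pink one at (335,224).
- **Puller:** nothing on the bench is shaped like it. The hammer is also orange but sits far off, at (585,100).

I choose the blue and orange tools on the mat and the two red caps on the blue deck.

```bash
cat > h.py <<'E'
import numpy as np,cv2
from rig import r,camera,job
from scipy.spatial.transform import Rotation as R
class Cam:
    def __init__(s,n):
        c=camera(n);s.n=n;s.im=c["image"];s.f=240/np.tan(np.radians(c["fovy"])/2);s.cx,s.cy=c["cx"],c["cy"]
        s.Rm=R.from_rotvec(c["rvec"]).as_matrix();s.t=np.array(c["tvec"]);s.o=-s.Rm.T@s.t
        s.hsv=cv2.cvtColor(s.im,cv2.COLOR_RGB2HSV)
    def save(s,p,box=None,k=1):
        im=s.im[:,:,::-1]
        if box: x0,y0,x1,y1=box;im=im[y0:y1,x0:x1]
        cv2.imwrite("pics/"+p,cv2.resize(im,None,fx=k,fy=k,interpolation=cv2.INTER_CUBIC))
    def ray(s,uv):
        d=np.array([uv[0]-s.cx,uv[1]-s.cy])/s.f
        if s.n=="wrist":
            th=np.hypot(*d);v=np.r_[d*(np.sin(th)/th if th>1e-9 else 1),np.cos(th)]
        else: v=np.r_[d,1]
        v=s.Rm.T@v;return v/np.linalg.norm(v)
    def onz(s,uv,z):
        d=s.ray(uv);return s.o+d*(z-s.o[2])/d[2]
    def pix(s,p):
        q=s.Rm@np.asarray(p)+s.t
        if s.n=="wrist":
            rr=np.hypot(q[0],q[1]);th=np.arctan2(rr,q[2]);return np.array([s.cx,s.cy])+s.f*th*q[:2]/rr
        return np.array([s.cx,s.cy])+s.f*q[:2]/q[2]
    def mask(s,lo,hi,box=None):
        m=cv2.inRange(s.hsv,np.array(lo),np.array(hi))
        if box:
            z=np.zeros_like(m);x0,y0,x1,y1=box;z[y0:y1,x0:x1]=m[y0:y1,x0:x1];m=z
        return m
    def blobs(s,m,amin=15):
        n,l,st,c=cv2.connectedComponentsWithStats(m)
        return sorted([(int(st[i,4]),c[i].round(1).tolist(),st[i,:4].tolist()) for i in range(1,n) if st[i,4]>=amin],reverse=True)
def tri(c1,u1,c2,u2):
    d1,d2=c1.ray(u1),c2.ray(u2)
    k=np.linalg.lstsq(np.c_[d1,-d2],c2.o-c1.o,rcond=None)[0]
    a,b=c1.o+k[0]*d1,c2.o+k[1]*d2
    return (a+b)/2,np.linalg.norm(a-b)
def tool(p,yaw0=None):
    """world shift from now to p in tool axes /0.12"""
    s=r.state();return R.from_rotvec(s["ee_rot"]).inv().apply(np.asarray(p)-s["position"])/0.12
def rect(m):
    c=max(cv2.findContours(m,cv2.RETR_EXTERNAL,cv2.CHAIN_APPROX_NONE)[0],key=cv2.contourArea)
    return cv2.boxPoints(cv2.minAreaRect(c))
E
python3 - <<'E'
from h import *
t=Cam("top");s=Cam("scene")
np.set_printoptions(precision=4,suppress=True)
B={"top":(255,210,530,340),"scene":(230,220,470,370)}
for nm,lo,hi in(("red",(0,170,120),(4,255,255)),("blue",(100,150,80),(118,255,255)),("orange",(8,200,150),(18,255,255))):
    for c in(t,s): print(nm,c.n,c.blobs(c.mask(lo,hi,B[c.n]))[:5])
m=t.mask((0,0,0),(180,255,45),(430,210,530,340));b=rect(m);print("mat",[t.onz(p,.002)[:2] for p in b])
m=t.mask((0,0,60),(180,60,200),(140,235,240,310));b=rect(m);print("tray",[t.onz(p,.008)[:2] for p in b])
m=t.mask((100,150,80),(118,255,255),(285,240,410,320));b=rect(m);print("deck",[t.onz(p,.038)[:2] for p in b])
m=t.mask((0,0,190),(180,40,255),(285,240,410,320));b=rect(m);print("trough",[t.onz(p,.035)[:2] for p in b])
t.save("crop1.png",(255,210,530,340),2.9)
w=Cam("wrist");print(w.o,w.Rm,w.f,w.cx,w.cy)
E
```

```text
red top [(174, [361.3, 261.1], [354, 254, 15, 15]), (174, [334.4, 261.9], [327, 255, 15, 15])]
red scene [(173, [248.3, 360.0], [232, 349, 35, 21]), (97, [324.6, 250.8], [319, 246, 12, 10]), (95, [306.0, 243.1], [300, 239, 13, 9])]
blue top [(1155, [347.1, 264.0], [294, 253, 108, 22]), (97, [488.2, 300.3], [482, 296, 13, 9])]
blue scene [(668, [317.3, 256.1], [275, 236, 83, 40]), (135, [402.5, 317.7], [396, 309, 14, 20])]
orange top [(52, [494.0, 244.5], [490, 240, 10, 10])]
orange scene [(44, [427.2, 279.1], [423, 276, 9, 7])]
mat [array([ 0.3905, -0.2726]), array([ 0.6143, -0.3006]), array([ 0.6018, -0.4369]), array([ 0.3797, -0.4046])]
tray [array([0.5493, 0.4123]), array([0.5716, 0.2259]), array([0.4646, 0.209 ]), array([0.4424, 0.3921])]
deck [array([0.5393, 0.0671]), array([ 0.545 , -0.1697]), array([ 0.503 , -0.1697]), array([0.4972, 0.0655])]
trough [array([0.4962, 0.0657]), array([ 0.5014, -0.1747]), array([ 0.4204, -0.1745]), array([0.4147, 0.0627])]
[0.0973 0.6222 0.3739] [[ 0.274   0.9617 -0.002 ]
 [ 0.9165 -0.2605  0.3035]
 [ 0.2913 -0.085  -0.9528]] 371.64829954431775 321.2634765284304 236.10702781530216
```

View pics/crop1.png

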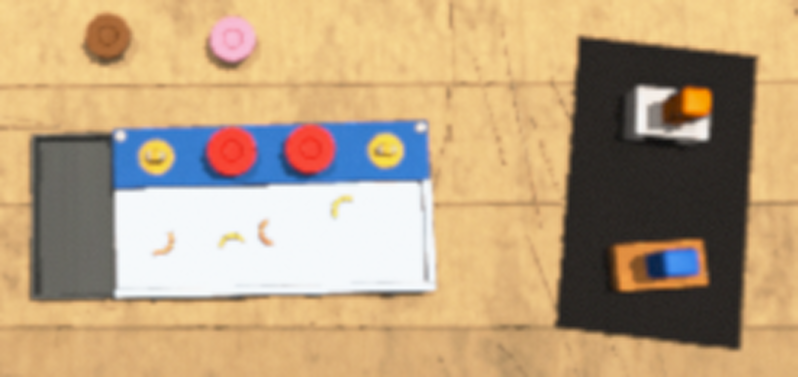

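The crop confirms the choice: blue scraper and orange puller on the mat, red caps at the two middle ports. Next I move over the manifold for a closer look.

drive_tool(delta_pos=[[-0.45,-0.5,0.1],[-0.9,-1,0.1],[-0.9,-1,0.1]], yaw=[0,0,0])

```text
clock: 0.62
position: [0.2443, 0.4528, 0.2191]
ee_rot: [0.44, 3.11, -0.001]
contact_force: [0.0, -0.3, -0.6]
opening: 0.999
gripper_force: 0.0
```

drive_tool(delta_pos=[[-0.45,-0.5,0],[-0.9,-1,0],[-0.9,-1,0]], yaw=[0,0,0])

```text
clock: 1.0
position: [0.3148, 0.3077, 0.2194]
ee_rot: [0.441, 3.11, -0.0]
contact_force: [0.9, -0.1, 0.3]
opening: 1.001
gripper_force: 0.0
```

drive_tool(delta_pos=[[-0.45,-0.5,0],[-0.9,-1,0],[-0.9,-1,0]], yaw=[0,0,0])

```text
clock: 1.38
position: [0.3853, 0.1627, 0.2196]
ee_rot: [0.441, 3.11, 0.0]
contact_force: [0.7, 1.4, -0.1]
opening: 1.003
gripper_force: 0.0
```

drive_tool(delta_pos=[[-0.4,-0.5,0],[-0.7,-1,0],[-0.7,-1,0],[-0.7,-1,0],[-0.7,-1,0]], yaw=[-0.05,-0.09,-0.09,-0.09,-0.09])

```text
clock: 2.0
position: [0.432, 0.0278, 0.2192]
ee_rot: [0.006, -3.141, -0.001]
contact_force: [0.1, 0.2, -0.0]
opening: 0.998
gripper_force: 0.0
```

```bash
python3 - <<'E'
from h import *
np.set_printoptions(precision=4,suppress=True)
s=r.state();print(s["clock"],s["position"],R.from_rotvec(s["ee_rot"]).as_matrix().T.round(3),s["qpos"])
w=Cam("wrist");w.save("w1.png");print(w.o)
E
```

```text
2.0 [0.432  0.0278 0.2192] [[-1.    -0.004  0.   ]
 [-0.004  1.     0.   ]
 [-0.     0.    -1.   ]] [-0.5604  0.0828  0.4135  2.0719 -0.0401  0.9943  1.4486]
[0.3543 0.0275 0.3624]
```

View pics/w1.png

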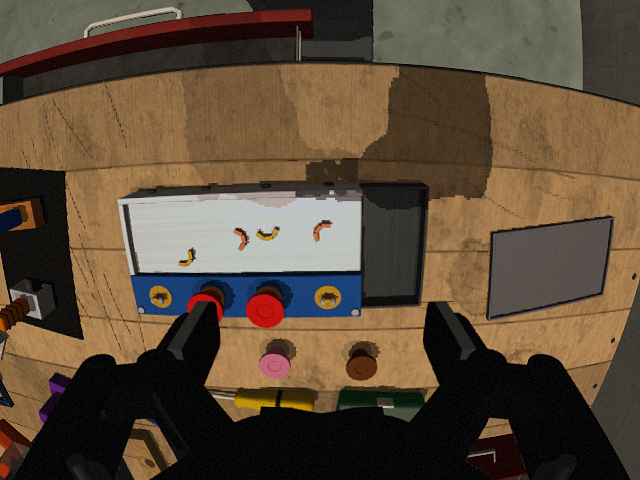

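The wrist view (turned round, +y to the right) shows:
- chips at (188,258), (241,238), (268,234) and (321,230)
- red caps at (205,305) and (265,308)
- brass ports at (161,296) and (328,297)
- the chip tray at (393,245) and the cap tray at (550,268)

Measuring from this view now.

```bash
cat >> h.py <<'E'
def mrect(c,m,z,close=0):
    if close: m=cv2.morphologyEx(m,cv2.MORPH_CLOSE,np.ones((close,close)))
    k=max(cv2.findContours(m,cv2.RETR_EXTERNAL,cv2.CHAIN_APPROX_NONE)[0],key=cv2.contourArea)
    P=np.array([c.onz(p[0],z)[:2] for p in k],np.float32)
    (cx,cy),(a,b),ang=cv2.minAreaRect(P*1000)
    if a>b: a,b,ang=b,a,ang-90   # b along 'y'
    ang=(ang+90)%180-90
    return np.array([cx,cy,a,b,ang]).round(2)   # mm; long side's normal angle deg
E
python3 - <<'E'
from h import *
np.set_printoptions(precision=4,suppress=True)
w=Cam("wrist");t=Cam("top")
bm=w.mask((100,150,40),(125,255,255),(120,260,370,325))
print("deck",mrect(w,bm,.038,9))
print("deck top",mrect(t,t.mask((100,150,80),(118,255,255),(285,240,410,320)),.038))
tr=w.mask((0,0,50),(180,70,255),(480,210,620,325));print("captray",mrect(w,tr,.008,5)); print("captray top",mrect(t,t.mask((0,0,60),(180,60,200),(140,235,240,310)),.008))
print("mat top",mrect(t,t.mask((0,0,0),(180,255,45),(430,210,530,340)),.002,9))
yl=((18,100,100),(32,255,255))
a=w.blobs(w.mask(*yl,(130,280,380,315)));b=t.blobs(t.mask(*yl,(295,250,405,275)));print("brass",a[:3],b[:3])
ra=w.blobs(w.mask((0,190,60),(5,255,255),(180,285,290,335)));rb=t.blobs(t.mask((0,170,120),(4,255,255),(255,210,530,340)));print("red",ra,rb)
for p in a[:3]:print("port",w.onz(p[1],.038))
print([w.onz((u,v),.038)[:2] for u,v in((133,276),(361,273),(141,311),(355,312))])
ra=sorted(ra[:2],key=lambda q:q[1][0]);rb=sorted(rb,key=lambda q:-q[1][0])
for p,q in zip(ra,rb):print("cap",tri(w,p[1],t,q[1]),t.onz(q[1],.066),w.onz(p[1],.066))
tt=lambda m,z:[t.onz(u,z) for u in m]
for nm,lo,hi,bx,z in(("scr wood",(8,100,60),(16,235,230),(460,285,510,315),.022),("scr blue",(105,150,60),(122,255,255),(470,285,505,310),.072),("pul",(0,0,120),(180,40,255),(465,230,505,265),.034)):
    print(nm,mrect(t,t.mask(lo,hi,bx),z))
E
```

```text
deck [521.   -52.77  45.94 239.22   1.41]
deck top [522.1  -89.37  41.85 161.2    1.53]
captray [505.5  309.88 109.4  183.68   7.17]
captray top [506.93 309.04 108.18 182.36   7.1 ]
mat top [ 496.55 -352.03  129.41  220.39   83.35]
brass [(353, [326.3, 296.7], [314, 286, 26, 23]), (266, [159.7, 295.4], [149, 285, 22, 22])] [(113, [350.2, 250.4], [319, 250, 76, 3]), (88, [387.4, 261.6], [382, 257, 12, 11]), (19, [403.9, 257.2], [403, 250, 2, 17])]
red [(997, [263.9, 310.3], [245, 294, 38, 34]), (319, [203.8, 302.7], [187, 293, 35, 29])] [(184, [334.0, 262.0], [326, 255, 16, 15]), (173, [361.3, 261.1], [354, 254, 15, 15])]
port [0.5193 0.0337 0.038 ]
port [ 0.5235 -0.1401  0.038 ]
[array([ 0.5025, -0.1685]), array([0.494 , 0.0664]), array([ 0.5441, -0.1672]), array([0.5365, 0.0625])]
cap (array([ 0.5222, -0.0835,  0.0538]), np.float64(0.0041826578759319236)) [ 0.522  -0.0814  0.066 ] [ 0.5142 -0.0807  0.066 ]
cap (array([ 0.5202, -0.0234,  0.066 ]), np.float64(0.0007798083540272475)) [ 0.5203 -0.023   0.066 ] [ 0.52   -0.0237  0.066 ]
scr wood [ 438.46 -345.27   38.36   72.74    3.09]
scr blue [ 438.63 -339.51   16.49   31.6    -0.11]
pul [ 552.32 -357.54   38.44   55.82   -5.87]
```

drive_tool(delta_pos=[[0,-0.5,0],[0,-1,0],[0,-1,0]], yaw=[0,0,0])

```text
clock: 2.52
position: [0.4323, -0.0963, 0.2196]
ee_rot: [0.002, 3.141, -0.002]
contact_force: [-0.1, 0.8, 0.2]
opening: 0.999
gripper_force: 0.0
```

drive_tool(delta_pos=[[0,-0.5,0],[0,-1,0],[0,-1,0]], yaw=[0,0,0])

```text
clock: 2.9
position: [0.4329, -0.2161, 0.2195]
ee_rot: [0.001, 3.141, -0.003]
contact_force: [-0.6, 1.3, -0.7]
opening: 1.0
gripper_force: 0.0
```

drive_tool(delta_pos=[[-0.1,-0.3,0],[-0.2,-0.6,0],[-0.3,-0.9,0],[-0.4,-0.9,0],[-0.4,-0.9,0],[-0.4,-0.9,0],[-0.4,-0.9,0],[-0.4,-0.9,0],[-0.4,-0.9,0],[-0.4,-0.9,0],[-0.4,-0.9,0]], yaw=[0.05,0.1,0.15,0.2,0.25,0.3,0.35,0.4,0.45,0.5,0.5])

```text
clock: 4.28
position: [0.4826, -0.3184, 0.2186]
ee_rot: [-2.212, -2.229, -0.0]
contact_force: [0.2, -0.4, -0.6]
opening: 0.999
gripper_force: 0.0
```

```bash
python3 - <<'E'
from h import *
np.set_printoptions(precision=4,suppress=True)
s=r.state();print(s["clock"],s["position"],R.from_rotvec(s["ee_rot"]).as_matrix().T.round(3),s["qpos"])
w=Cam("wrist");w.save("w2.png");print(w.o)
E
```

```text
4.275 [ 0.4826 -0.3184  0.2186] [[-0.008  1.     0.001]
 [ 1.     0.008 -0.001]
 [-0.001  0.001 -1.   ]] [-0.2169  0.4963  1.0124  1.7731 -0.462   1.1346  0.9519]
[ 0.4823 -0.2406  0.3619]
```

View pics/w2.png

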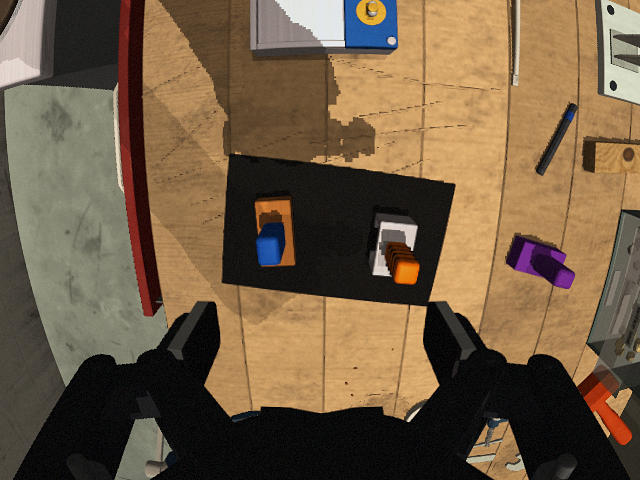

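The scraper's wood block is at (275,232) with its blue handle top at (270,250). The puller's bridge is at (395,245) with its orange top at (405,271).

```bash
cat > meas.py <<'E'
from h import *
np.set_printoptions(precision=4,suppress=True)
w=Cam("wrist");t=Cam("top")
bx=(225,150,455,305)
mats=w.mask((0,0,0),(180,255,40),bx);print("mat",mrect(w,mats,.002,25))
wood=w.mask((8,120,60),(18,255,255),(225,170,320,290));blue=w.mask((105,120,30),(125,255,255),(225,170,320,290))
print("wood",mrect(w,wood,.022,5),mrect(w,wood|blue,.022,5))
bt=w.mask((105,120,120),(125,255,255),(225,170,320,290))
print(w.blobs(blue)[:2],w.blobs(bt)[:2])
grey=w.mask((0,0,90),(180,60,255),(350,190,430,300));print("pul",mrect(w,grey,.034,5),w.blobs(grey)[:2])
og=w.mask((5,150,60),(18,255,255),(350,200,430,300));ogt=w.mask((5,150,190),(18,255,255),(350,200,430,300));print(w.blobs(og)[:2],w.blobs(ogt)[:3])
a=w.blobs(ogt)[0][1];b=t.blobs(t.mask((8,200,150),(18,255,255),(470,230,510,265)))[0][1];print("og top",tri(w,a,t,b),w.onz(a,.09))
a=w.blobs(bt)[0][1];b=t.blobs(t.mask((100,150,80),(118,255,255),(470,285,510,310)))[0][1];print("blue top",tri(w,a,t,b),w.onz(a,.072))
E
python3 - <<'E'
exec(open("meas.py").read())
w.save("w2c.png",(225,150,455,310),3.4)
E
```

```text
mat [ 501.24 -354.2   139.69  239.15   83.15]
wood [ 437.93 -345.72   34.42   69.65    4.26] [ 436.23 -345.84   37.83   69.65    4.26]
[(1030, [270.4, 243.1], [255, 222, 30, 43])] [(534, [267.8, 250.6], [257, 238, 23, 26])]
pul [ 552.15 -358.2    36.18   54.4    -5.83] [(1099, [392.3, 241.9], [372, 221, 46, 55])]
[(600, [405.9, 270.8], [393, 258, 27, 27]), (77, [393.5, 245.5], [385, 241, 22, 18])] [(401, [406.9, 272.6], [396, 263, 23, 20])]
og top (array([ 0.5472, -0.3478,  0.1118]), np.float64(0.0022365817166589276)) [ 0.5521 -0.358   0.09  ]Traceback (most recent call last):
  File "<stdin>", line 1, in <module>
  File "<string>", line 13, in <module>
IndexError: list index out of range
```

```bash
python3 - <<'E'
from h import *
np.set_printoptions(precision=4,suppress=True)
w=Cam("wrist")
print(w.onz((267.8,250.6),.072),r.state()["position"])
k=w.mask((105,120,120),(125,255,255),(225,170,320,290));print(mrect(w,k,.072,3))
w.save("w2c.png",(225,150,455,310),3.4)
for c in((.438,-.3475,.06),):print(tool((.438,-.3475,.12)))
E
```

```text
[ 0.4375 -0.3476  0.072 ] [ 0.4819 -0.3199  0.2192]
[ 437.82 -347.05   17.93   23.23    2.82]
[-0.2275 -0.3675  0.8261]
```

View pics/w2c.png

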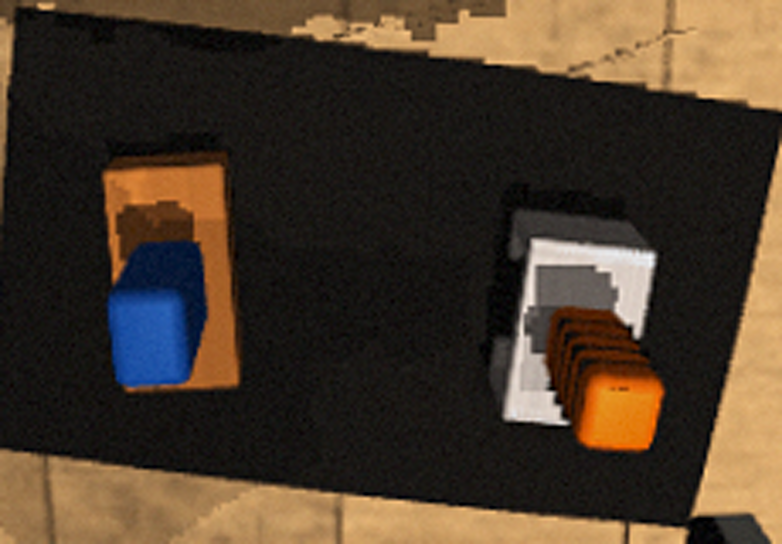

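The crop confirms the blue scraper (handle top at (150,335) in the crop) and the orange puller. I descend on the scraper.

drive_tool(delta_pos=[[-0.23,-0.37,0.2],[-0.23,-0.37,0.5],[-0.23,-0.37,0.8],[-0.23,-0.37,0.8],[-0.23,-0.37,0.8]], yaw=[-0.02,-0.02,-0.02,-0.02,-0.02])

```text
clock: 5.1
position: [0.4376, -0.3491, 0.1245]
ee_rot: [2.145, 2.294, 0.0]
contact_force: [1.0, -0.1, -0.3]
opening: 0.996
gripper_force: 0.0
```

drive_tool(delta_pos=[[0,0,0.2],[0,0,0.4],[0,0,0.6],[0,0,0.71],[0,0,0.71],[0,0,0.71]], yaw=[0,0,0,0,0,0])

```text
clock: 5.85
position: [0.4378, -0.349, 0.0392]
ee_rot: [2.145, 2.293, 0.0]
contact_force: [0.5, 0.1, 0.9]
opening: 1.001
gripper_force: 0.0
```

drive_tool(delta_pos=[[0,0,0],[0,0,0],[0,0,0],[0,0,0],[0,0,0],[0,0,0],[0,0,0],[0,0,0]], yaw=[0,0,0,0,0,0,0,0], fingers=1)

```text
clock: 6.85
position: [0.4373, -0.3485, 0.0382]
ee_rot: [2.146, 2.294, 0.0]
contact_force: [-0.2, 0.6, 3.3]
opening: 0.224
gripper_force: 61.0
```

drive_tool(delta_pos=[[0,0,-0.1],[0,0,-0.4],[0,0,-0.8],[0,0,-1],[0,0,-1],[0,0,-1]], yaw=[0,0,0,0,0,0])

```text
clock: 7.6
position: [0.4369, -0.3477, 0.1572]
ee_rot: [-2.145, -2.294, -0.0]
contact_force: [0.3, 0.2, -2.9]
opening: 0.228
gripper_force: 60.4
```

```bash
python3 - <<'E'
from h import *
np.set_printoptions(precision=4,suppress=True)
s=r.state();print(s["clock"],s["position"],R.from_rotvec(s["ee_rot"]).as_matrix().T.round(3))
w=Cam("wrist");w.save("w3.png",(150,120,480,420),2)
E
```

```text
7.6 [ 0.4369 -0.3477  0.1572] [[-0.067  0.998  0.001]
 [ 0.998  0.067 -0.001]
 [-0.001  0.001 -1.   ]]
```

View pics/w3.png

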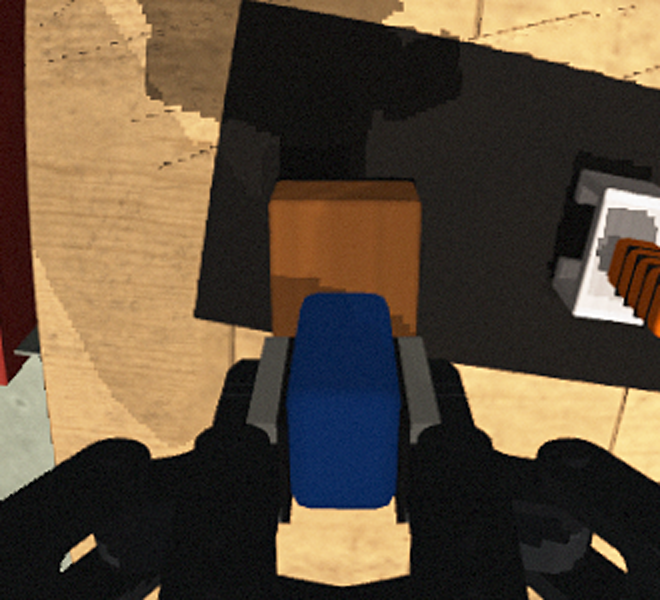

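The scraper is held squarely, with its block's far edge at (345,198) in the crop. I check its offset in the grip.

```bash
python3 - <<'E'
from h import *
np.set_printoptions(precision=4,suppress=True)
w=Cam("wrist");s=r.state();T=R.from_rotvec(s["ee_rot"]).as_matrix();p=s["position"]
for u in((272,200),(420,198),(345,198)):
    q=w.onz((150+u[0]/2,120+u[1]/2),p[2]-.0362+.022);print(T.T@(q-p))
E
```

```text
[ 0.035  -0.0154  0.0143]
[0.0356 0.0171 0.0142]
[0.0355 0.0006 0.0142]
```

drive_tool(delta_pos=[[0.4,0.1,0],[0.8,0.3,0],[1,0.34,0],[1,0.34,0]], yaw=[0,0,0,0])

```text
clock: 8.2
position: [0.4701, -0.2235, 0.1569]
ee_rot: [-2.14, -2.297, 0.001]
contact_force: [0.2, -0.4, -1.4]
opening: 0.225
gripper_force: 60.4
```

drive_tool(delta_pos=[[0.2,0,0],[0.4,0,0],[0.6,0,0],[0.68,0,0],[0.68,0,0],[0.68,0,0],[0.68,0,0],[0.68,0,0],[0.68,0,0],[0.68,0,0],[0.68,0,0],[0.68,0,0]], yaw=[-0.05,-0.1,-0.15,-0.2,-0.25,-0.3,-0.35,-0.4,-0.45,-0.486,-0.486,-0.486])

```text
clock: 9.7
position: [0.4642, -0.1454, 0.1578]
ee_rot: [0.03, -3.141, 0.0]
contact_force: [-0.8, 0.0, -1.7]
opening: 0.225
gripper_force: 60.3
```

```bash
python3 - <<'E'
from h import *
np.set_printoptions(precision=4,suppress=True)
s=r.state();M=R.from_rotvec(s["ee_rot"]).as_matrix().T;print(s["clock"],s["position"],np.degrees(np.arctan2(M[1,1],M[1,0])),tool((.4639,-.1442,.064)))
w=Cam("wrist");w.save("w4.png",(60,90,580,480),1.5)
E
```

```text
9.7 [ 0.4642 -0.1454  0.1578] 91.08772539806326 [0.0017 0.01   0.7819]
```

View pics/w4.png

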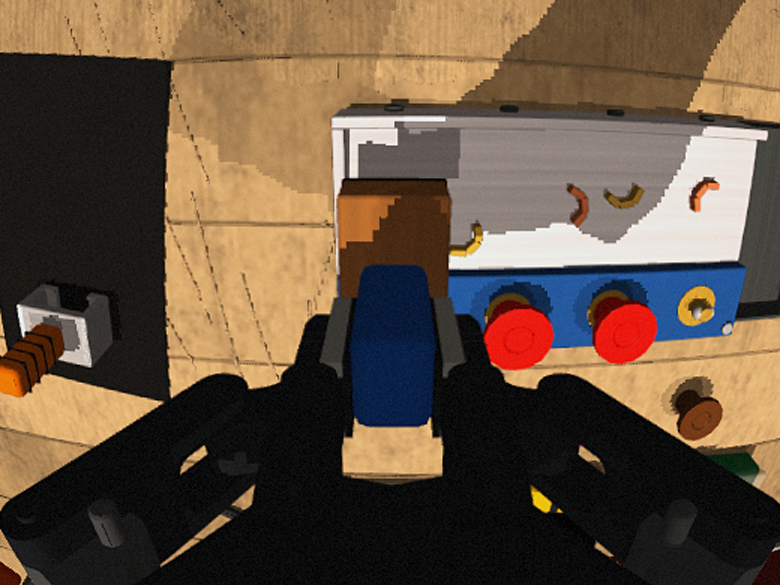

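The scraper is over the closed end of the trough, with all the chips ahead of it (the nearest at (470,240) in the crop). I lower it.

drive_tool(delta_pos=[[0,0.01,0.2],[0,0.01,0.4],[0,0.01,0.55],[0,0.01,0.65],[0,0.01,0.7],[0,0.01,0.74],[0,0.01,0.76],[0,0.01,0.775],[0,0.01,0.775]], yaw=[0,0,0,0,0,0,0,0,0])

```text
clock: 10.88
position: [0.4645, -0.1434, 0.0652]
ee_rot: [-0.036, 3.141, 0.0]
contact_force: [0.1, 0.5, -1.8]
opening: 0.226
gripper_force: 60.4
```

drive_tool(delta_pos=[[0,0,0.008],[0,0,0.013],[0,0,0.013]], yaw=[0,0,0])

```text
clock: 11.25
position: [0.4647, -0.1434, 0.0642]
ee_rot: [-0.036, 3.141, 0.001]
contact_force: [-2.2, 1.0, 6.3]
opening: 0.226
gripper_force: 61.6
```

drive_tool(delta_pos=[[0,0.05,0],[0,0.13,0],[0,0.21,0],[0,0.29,0],[0,0.37,0],[0,0.45,0],[0,0.53,0],[0,0.61,0],[0,0.69,0],[0,0.75,0],[0,0.8,0],[0,0.8,0]], yaw=[0,0,0,0,0,0,0,0,0,0,0,0])

```text
clock: 12.75
position: [0.4631, -0.0473, 0.0641]
ee_rot: [-0.036, 3.14, -0.001]
contact_force: [0.5, -3.7, 7.2]
opening: 0.225
gripper_force: 61.7
```

```bash
python3 - <<'E'
from h import *
np.set_printoptions(precision=4,suppress=True)
s=r.state();M=R.from_rotvec(s["ee_rot"]).as_matrix().T;print(s["clock"],s["position"],np.degrees(np.arctan2(M[1,1],M[1,0])),s["contact_force"])
d=s["position"][:2]-[.480,-.0538];print("man xy",d@[.9997,.0246],d@[-.0246,.9997])
w=Cam("wrist");w.save("w5.png",(60,90,580,480),1.5)
E
```

```text
12.75 [ 0.4631 -0.0473  0.0641] 91.33193298611637 [ 0.509  -3.7093  7.2188]
man xy -0.016780894683840288 0.006912688463720361
```

View pics/w5.png

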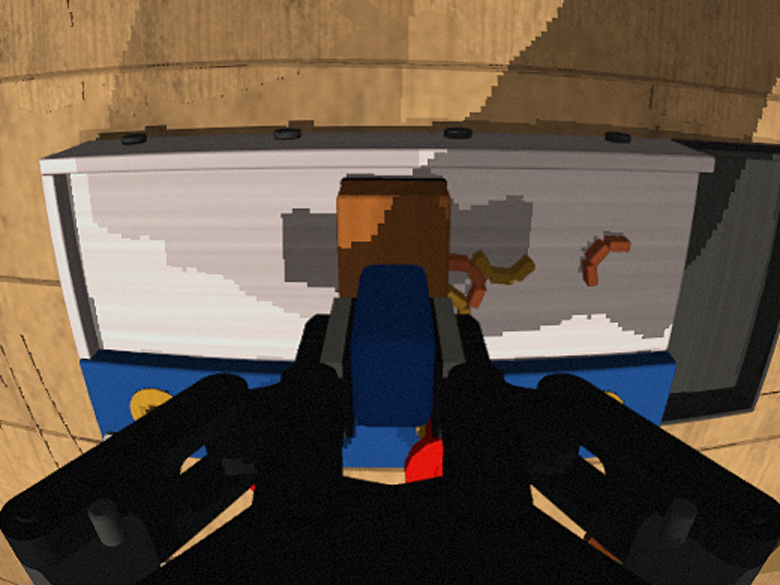

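The scraper has swept the chips ahead of it and nothing is left behind. I push on to the mouth.

drive_tool(delta_pos=[[0.005,0.06,0],[0.01,0.14,0],[0.01,0.22,0],[0.01,0.3,0],[0.01,0.38,0],[0.01,0.46,0],[0.01,0.54,0],[0.01,0.62,0],[0.01,0.7,0],[0.01,0.78,0],[0.01,0.86,0],[0.01,0.94,0]], yaw=[0,0,0,0,0,0,0,0,0,0,0,0])

```text
clock: 14.3
position: [0.4591, 0.0645, 0.0641]
ee_rot: [-0.034, 3.14, -0.002]
contact_force: [0.1, -7.3, 10.6]
opening: 0.227
gripper_force: 62.0
```

drive_tool(delta_pos=[[0,0.04,0],[0,0.07,0],[0,0.07,0],[0,0.07,0]], yaw=[0,0,0,0])

```text
clock: 14.8
position: [0.4589, 0.0733, 0.0641]
ee_rot: [-0.035, 3.14, -0.001]
contact_force: [-0.2, -5.2, 9.0]
opening: 0.227
gripper_force: 62.0
```

drive_tool(delta_pos=[[0,0,-0.2],[0,0,-0.5],[0,0,-0.9],[0,-0.2,-0.9],[0,-0.4,-0.9],[0,-0.4,-0.9]], yaw=[0,0,0,0,0,0])

```text
clock: 15.55
position: [0.4587, 0.0251, 0.1714]
ee_rot: [0.033, -3.141, -0.001]
contact_force: [-0.4, 0.7, -2.0]
opening: 0.226
gripper_force: 60.2
```

```bash
python3 - <<'E'
from h import *
np.set_printoptions(precision=4,suppress=True)
s=r.state();M=R.from_rotvec(s["ee_rot"]).as_matrix().T;print(s["clock"],s["position"],np.degrees(np.arctan2(M[1,1],M[1,0])))
w=Cam("wrist");w.save("w6.png",(0,60,640,440),1.25)
E
```

```text
15.55 [0.4587 0.0251 0.1714] 91.19295255620393
```

View pics/w6.png

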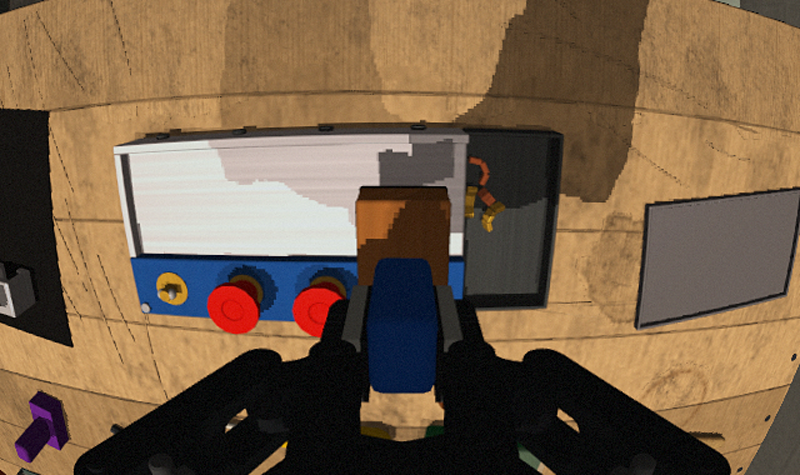

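The trough looks clear, and the four chips are in the dark tray, around (480,170), (488,198), (470,205) and (490,220). I carry the scraper back to the mat.

drive_tool(delta_pos=[[0,-0.4,0],[0,-0.8,0],[0,-1,0]], yaw=[0,0,0])

```text
clock: 15.98
position: [0.462, -0.0951, 0.1713]
ee_rot: [0.034, -3.141, -0.0]
contact_force: [-0.5, 0.3, -1.9]
opening: 0.225
gripper_force: 60.3
```

drive_tool(delta_pos=[[0.1,-0.4,0],[0.15,-0.8,0],[0.18,-1,0]], yaw=[0,0,0])

```text
clock: 16.35
position: [0.4431, -0.2157, 0.1713]
ee_rot: [0.034, -3.141, 0.0]
contact_force: [0.2, 1.4, -1.7]
opening: 0.224
gripper_force: 60.3
```

drive_tool(delta_pos=[[0,-0.3,0],[0,-0.6,0],[0,-0.9,0],[0,-1,0],[0,-1,0],[0,-1,0],[0,-1,0],[0,-1,0],[0,-1,0],[0,-1,0],[0,-1,0],[0,-1,0]], yaw=[0.05,0.1,0.15,0.2,0.25,0.3,0.35,0.4,0.45,0.486,0.486,0.486])

```text
clock: 17.85
position: [0.4465, -0.3338, 0.1711]
ee_rot: [-2.141, -2.298, -0.0]
contact_force: [0.4, -1.3, -2.8]
opening: 0.23
gripper_force: 60.3
```

```bash
python3 - <<'E'
from h import *
np.set_printoptions(precision=4,suppress=True)
s=r.state();M=R.from_rotvec(s["ee_rot"]).as_matrix().T;print(s["clock"],s["position"],np.degrees(np.arctan2(M[1,1],M[1,0])),tool((.437,-.348,.0385)))
w=Cam("wrist");w.save("w7.png",(150,100,560,420),1.9)
bx=(225,100,560,400);g=w.mask((0,0,90),(180,60,255),(380,150,480,320));print(w.blobs(g)[:3],mrect(w,g,.036,5))
t=Cam("top");o=t.blobs(t.mask((8,200,150),(18,255,255),(440,215,520,330)));print(o[:2],[t.onz(q[1],.092) for q in o[:1]])
E
```

```text
17.85 [ 0.4465 -0.3338  0.1711] 4.03006463227767 [-0.1131 -0.087   1.1051]
[(1474, [442.4, 252.5], [418, 225, 55, 65]), (35, [417.4, 263.6], [414, 260, 7, 8]), (20, [426.0, 229.6], [423, 228, 7, 4])] [ 547.51 -357.17   44.06   54.72   -6.24]
[(48, [493.7, 244.5], [490, 240, 10, 10])] [array([ 0.5521, -0.3546,  0.092 ])]
```

View pics/w7.png

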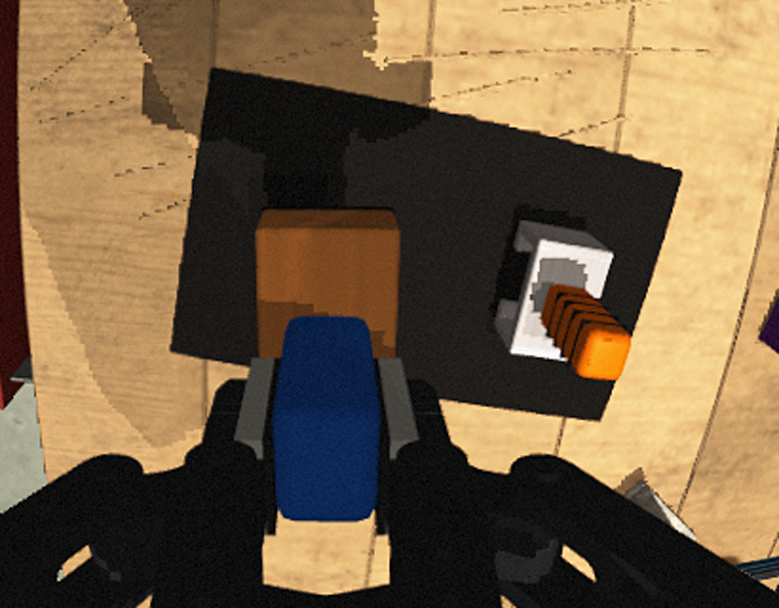

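The puller has not moved. I set the scraper down at its old place.

drive_tool(delta_pos=[[-0.06,-0.05,0.2],[-0.11,-0.09,0.5],[-0.11,-0.09,0.8],[-0.11,-0.09,0.9],[-0.11,-0.09,0.95],[-0.11,-0.09,0.95]], yaw=[0,0,0,0,0,0])

```text
clock: 18.7
position: [0.4366, -0.3489, 0.0582]
ee_rot: [2.145, 2.294, 0.0]
contact_force: [-0.0, -0.2, -1.5]
opening: 0.227
gripper_force: 60.2
```

drive_tool(delta_pos=[[0,0,0.05],[0,0,0.1],[0,0,0.13],[0,0,0.15],[0,0,0.155],[0,0,0.155]], yaw=[0,0,0,0,0,0])

```text
clock: 19.45
position: [0.4361, -0.3486, 0.0389]
ee_rot: [2.146, 2.294, -0.0]
contact_force: [-0.5, -0.5, -2.2]
opening: 0.228
gripper_force: 60.3
```

drive_tool(delta_pos=[[0,0,0],[0,0,0],[0,0,0],[0,0,0],[0,0,0]], yaw=[0,0,0,0,0], fingers=0)

```text
clock: 20.08
position: [0.4362, -0.3486, 0.0389]
ee_rot: [2.146, 2.294, 0.0]
contact_force: [-0.3, -0.2, 0.3]
opening: 1.001
gripper_force: 0.0
```

drive_tool(delta_pos=[[0,0,-0.3],[0,0,-0.6],[0,0,-1],[0,0,-1],[0,0,-1]], yaw=[0,0,0,0,0])

```text
clock: 20.7
position: [0.4362, -0.348, 0.1584]
ee_rot: [-2.145, -2.295, -0.001]
contact_force: [0.1, 1.1, -0.3]
opening: 0.997
gripper_force: 0.0
```

```bash
python3 - <<'E'
from h import *
np.set_printoptions(precision=4,suppress=True)
s=r.state();M=R.from_rotvec(s["ee_rot"]).as_matrix().T;print(s["clock"],s["position"],np.degrees(np.arctan2(M[1,1],M[1,0])),tool((.552,-.358,.12)))
w=Cam("wrist")
g=w.mask((0,0,90),(180,60,255),(380,150,480,320));print(w.blobs(g)[:3],mrect(w,g,.036,5))
og=w.mask((5,150,190),(18,255,255),(400,200,520,330));o=w.blobs(og)[0];print(o,w.onz(o[1],.092))
wood=w.mask((8,120,60),(18,235,200),(225,170,400,330));print(mrect(w,wood,.024,5))
E
```

```text
20.7 [ 0.4362 -0.348   0.1584] 3.8514381864198945 [-0.1481  0.9573  0.3202]
[(1356, [457.6, 245.0], [436, 213, 44, 69])] [ 549.77 -357.18   32.81   54.21   -5.41]
(578, [492.5, 275.6], [479, 262, 28, 28]) [ 0.5509 -0.3568  0.092 ]
[ 407.38 -381.28   98.12  142.8    -1.12]
```

drive_tool(delta_pos=[[-0.05,0.3,0],[-0.1,0.6,0],[-0.14,0.9,0],[-0.14,0.96,0],[-0.14,0.96,0],[-0.14,0.96,0]], yaw=[0.02,0.04,0.053,0.053,0.053,0.053])

```text
clock: 21.5
position: [0.5507, -0.358, 0.1586]
ee_rot: [-2.33, -2.106, 0.001]
contact_force: [-0.6, -0.5, -0.3]
opening: 0.998
gripper_force: 0.0
```

```bash
python3 - <<'E'
from h import *
np.set_printoptions(precision=4,suppress=True)
s=r.state();M=R.from_rotvec(s["ee_rot"]).as_matrix().T;print(s["clock"],s["position"],np.degrees(np.arctan2(M[1,1],M[1,0])))
w=Cam("wrist");w.save("w8.png",(100,130,480,430),2)
g=w.mask((0,0,90),(180,60,255),(250,130,390,300));print(w.blobs(g)[:3],mrect(w,g,.036,5))
og=w.mask((5,150,190),(18,255,255),(250,150,390,380));o=w.blobs(og)[0];print(o,w.onz(o[1],.092),mrect(w,og,.092))
p=w.onz(o[1],.092);print(tool((p[0],p[1],.05)))
E
```

```text
21.5 [ 0.5507 -0.358   0.1586] -5.802048184774806
[(1861, [323.7, 215.6], [299, 191, 49, 70])] [ 551.95 -357.61   36.16   53.72   -5.69]
(714, [324.5, 252.5], [309, 238, 30, 28]) [ 0.5526 -0.3577  0.092 ] [ 552.08 -357.17   17.38   17.43   85.12]
[0.003  0.0144 0.9072]
```

View pics/w8.png

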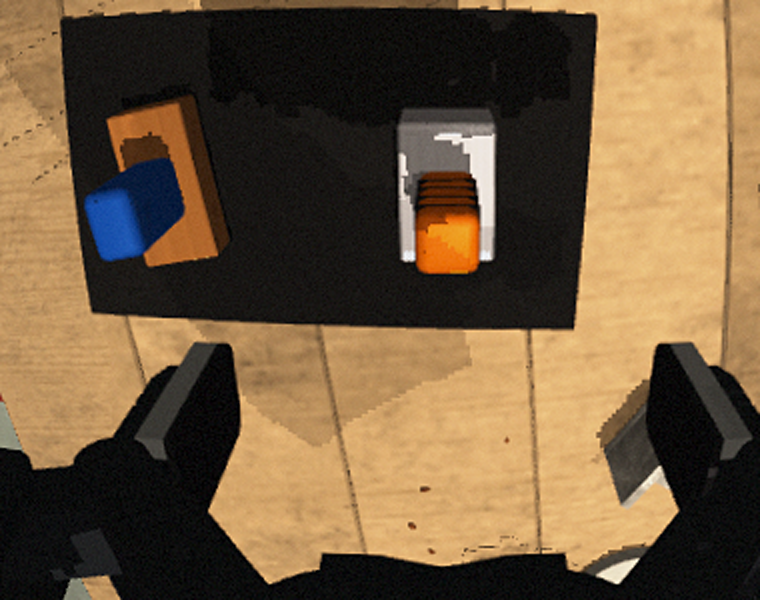

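The puller (orange top at (447,240) in the crop) lies square between the fingers, and the scraper stands on the mat. I grasp the puller.

drive_tool(delta_pos=[[0,0.013,0.3],[0,0.013,0.6],[0,0.013,0.85],[0,0.013,0.905],[0,0.013,0.905],[0,0.013,0.905]], yaw=[0,0,0,0,0,0])

```text
clock: 22.3
position: [0.5542, -0.3585, 0.0519]
ee_rot: [2.328, 2.106, 0.001]
contact_force: [0.7, -0.2, 0.7]
opening: 0.999
gripper_force: 0.0
```

drive_tool(delta_pos=[[0,0,0],[0,0,0],[0,0,0],[0,0,0],[0,0,0],[0,0,0],[0,0,0],[0,0,0]], yaw=[0,0,0,0,0,0,0,0], fingers=1)

```text
clock: 23.3
position: [0.5537, -0.3577, 0.0502]
ee_rot: [-2.329, -2.108, 0.0]
contact_force: [-0.7, 0.3, -1.6]
opening: 0.226
gripper_force: 60.9
```

drive_tool(delta_pos=[[0,0,-0.1],[0,0,-0.4],[0,0,-0.8],[0,0,-1],[0,0,-1],[0,0,-1]], yaw=[0,0,0,0,0,0])

```text
clock: 24.05
position: [0.5535, -0.3572, 0.1695]
ee_rot: [-2.328, -2.107, -0.0]
contact_force: [0.8, 0.3, -1.3]
opening: 0.223
gripper_force: 60.8
```

```bash
python3 - <<'E'
from h import *
np.set_printoptions(precision=4,suppress=True)
s=r.state();T=R.from_rotvec(s["ee_rot"]).as_matrix();M=T.T;print(s["clock"],s["position"],np.degrees(np.arctan2(M[1,1],M[1,0])))
w=Cam("wrist");p=s["position"];g=w.mask((0,0,90),(180,60,255),(250,130,390,330));print(w.blobs(g)[:3])
x,y,ww,h=w.blobs(g)[0][2]
w.save("w9.png",(200,130,440,330),2.5)
t=w.mask((10,0,90),(180,60,255))
for u in((x,y),(x+ww,y),(x,y+h),(x+ww,y+h)):print(u,M@(w.onz(u,p[2]-.048+.034)-p))
# targets in front of caps
o=np.array([.480,-.0538]);X=np.array([.9997,.0246]);Y=np.array([-.0246,.9997])
for yy in(-.029,.029):print(o+.041*X+yy*Y,"start",o-.020*X+yy*Y,tool(np.r_[o-.020*X+yy*Y,.17]))
E
```

```text
24.05 [ 0.5535 -0.3572  0.1695] -5.704583914213977
[(2491, [325.1, 254.8], [281, 238, 79, 49]), (44, [293.8, 278.2], [291, 267, 7, 21])]
(281, 238) [ 0.0267 -0.0179  0.014 ]
(360, 238) [0.0267 0.0173 0.014 ]
(281, 287) [ 0.0025 -0.0188  0.014 ]
(360, 287) [0.0026 0.0183 0.014 ]
[ 0.5217 -0.0818] start [ 0.4607 -0.0833] [ 2.1937 -0.9955 -0.0036]
[ 0.5203 -0.0238] start [ 0.4593 -0.0253] [ 2.6734 -1.0553 -0.003 ]
```

View pics/w9.png

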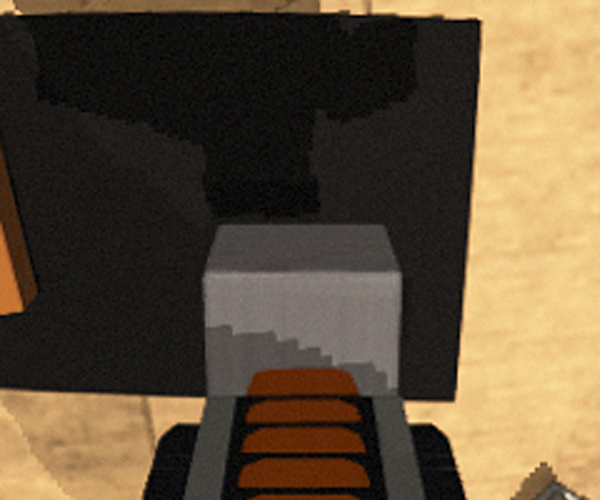

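The puller is held centred in the grip. I carry it to the front of the nearer cap.

drive_tool(delta_pos=[[0.3,-0.12,0],[0.7,-0.3,0],[0.8,-0.33,0]], yaw=[0,0,0])

```text
clock: 24.48
position: [0.523, -0.2545, 0.1686]
ee_rot: [-2.324, -2.108, 0.0]
contact_force: [0.8, -0.5, -1.7]
opening: 0.223
gripper_force: 60.8
```

drive_tool(delta_pos=[[0.4,-0.16,0],[0.8,-0.33,0],[0.8,-0.33,0]], yaw=[0,0,0])

```text
clock: 24.85
position: [0.4937, -0.1542, 0.1691]
ee_rot: [-2.32, -2.113, 0.0]
contact_force: [0.3, -0.3, -1.6]
opening: 0.227
gripper_force: 60.8
```

drive_tool(delta_pos=[[0.3,-0.16,0],[0.6,-0.34,0],[0.6,-0.34,0],[0.6,-0.34,0]], yaw=[-0.02,-0.04,-0.04,-0.04])

```text
clock: 25.35
position: [0.4613, -0.0842, 0.1705]
ee_rot: [2.192, 2.248, -0.0]
contact_force: [-0.3, 0.0, -1.5]
opening: 0.227
gripper_force: 60.8
```

```bash
cat > st.py <<'E'
from h import *
np.set_printoptions(precision=4,suppress=True)
o=np.array([.480,-.0538]);X=np.array([.9997,.0246]);Y=np.array([-.0246,.9997])
s=r.state();T=R.from_rotvec(s["ee_rot"]).as_matrix();M=T.T;print(s["clock"],s["position"],"psi",np.degrees(np.arctan2(M[1,1],M[1,0])))
d=s["position"][:2]-o;print("man xy mm",1000*np.r_[d@X,d@Y])
E
python3 - <<'E'
exec(open("st.py").read())
w=Cam("wrist");w.save("w10.png",(150,60,560,400),1.8)
for yy in(-.029,.029):print(tool(np.r_[o-.020*X+yy*Y,.0967]))
rd=w.mask((0,190,60),(5,255,255));b=w.blobs(rd,100);print(b,[w.onz(q[1],.066) for q in b])
t=Cam("top");rb=t.blobs(t.mask((0,170,120),(4,255,255),(255,210,530,340)));print(rb,[t.onz(q[1],.066) for q in rb])
E
```

```text
25.35 [ 0.4613 -0.0842  0.1705] psi 1.434357110150082
man xy mm [-19.4666 -29.9085]
[ 0.0121 -0.0047  0.6157]
[ 0.4955 -0.005   0.6151]
[(2007, [411.0, 151.4], [386, 126, 51, 52]), (1784, [406.4, 232.6], [383, 209, 48, 48]), (1312, [126.0, 201.8], [115, 110, 28, 196]), (252, [149.0, 344.8], [142, 305, 16, 65])] [array([ 0.5204, -0.024 ,  0.066 ]), array([ 0.5217, -0.0814,  0.066 ]), array([ 0.3142, -0.0625,  0.066 ]), array([ 0.3141, -0.1889,  0.066 ])]
[] []
```

View pics/w10.png

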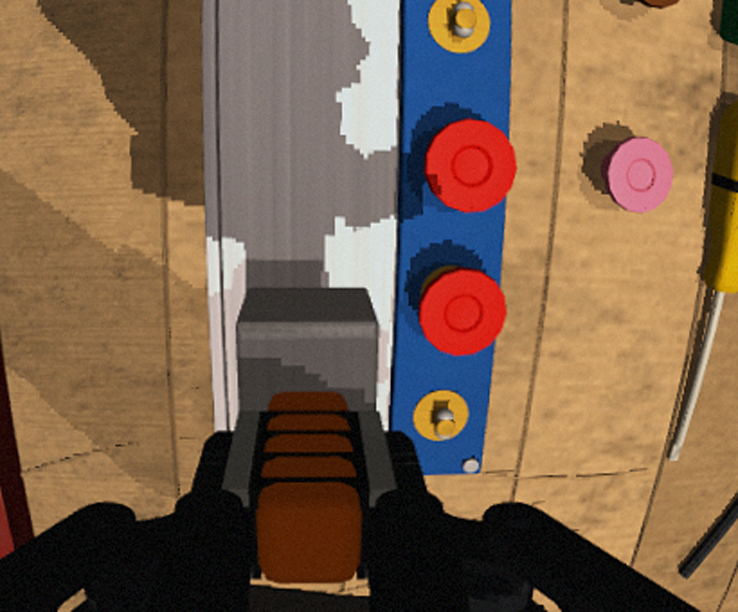

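The view shows both red caps at (470,166) and (462,312) in the crop, the puller level with the nearer one, and a bare trough floor. That was my fourteenth picture, so I check numerically from here. First, that no chip colour remains in the trough before a port is opened.

```bash
cat > chips.py <<'E'
def chips(c):
    sat=((c.hsv[:,:,1]>110)&(c.hsv[:,:,2]>50)&(c.hsv[:,:,0]<35)).astype(np.uint8)*255
    for nm,x0,x1,y0,y1,z in(("trough",-.056,.012,-.112,.119,.03),("tray",-.06,.06,.122,.182,.006)):
        P=np.array([c.pix(np.r_[o+a*X+b*Y,z]) for a,b in((x0,y0),(x1,y0),(x1,y1),(x0,y1))]);m=np.zeros_like(sat);cv2.fillPoly(m,[P.astype(np.int32)],255)
        for q in c.blobs(cv2.bitwise_and(m,sat),4):
            d=c.onz(q[1],z)[:2]-o;print(c.n,nm,q,"man mm",(1000*np.r_[d@X,d@Y]).round(0))
    print(P.round(0).tolist())
E
python3 - <<'E'
exec(open("st.py").read());exec(open("chips.py").read())
chips(Cam("wrist"));chips(Cam("scene"))
E
```

```text
25.45 [ 0.4612 -0.0848  0.1706] psi 1.3492004384445795
man xy mm [-19.5944 -30.5709]
wrist trough (436, [321.0, 305.9], [297, 301, 49, 10]) man mm [ -20. -107.]
wrist trough (424, [320.6, 282.6], [299, 277, 45, 11]) man mm [-20. -85.]
wrist trough (361, [320.7, 294.4], [299, 290, 45, 9]) man mm [-20. -96.]
wrist trough (27, [328.0, 29.0], [315, 29, 27, 1]) man mm [-15. 119.]
wrist tray (769, [325.1, 16.9], [290, 0, 66, 30]) man mm [-16. 136.]
[[272.0, 33.0], [417.0, 37.0], [416.0, -27.0], [273.0, -31.0]]
scene trough (7, [261.3, 259.0], [259, 257, 5, 5]) man mm [-44. 121.]
scene tray (44, [262.1, 255.0], [258, 250, 9, 12]) man mm [-13. 141.]
[[258.0, 268.0], [282.0, 241.0], [265.0, 234.0], [240.0, 260.0]]
```

Only the puller's own orange handle and the chips in the tray show up, so the trough is clear. I lower the puller in front of the cap.

drive_tool(delta_pos=[[0.012,-0.004,0.2],[0.012,-0.004,0.4],[0.012,-0.004,0.55],[0.012,-0.004,0.615],[0.012,-0.004,0.615],[0.012,-0.004,0.615]], yaw=[0,0,0,0,0,0])

```text
clock: 26.3
position: [0.4606, -0.0821, 0.0971]
ee_rot: [2.192, 2.249, 0.001]
contact_force: [-0.0, 0.6, -1.9]
opening: 0.229
gripper_force: 60.9
```

```bash
python3 - <<'E'
exec(open("st.py").read());print(tool(np.r_[o+.041*X-.029*Y,.0967]))
E
```

```text
26.3 [ 0.4606 -0.0821  0.0971] psi 1.4571706267168927
man xy mm [-20.1321 -27.8341]
[-0.0101  0.5094  0.0036]
```

drive_tool(delta_pos=[[-0.008,0.08,0.003],[-0.008,0.17,0.003],[-0.008,0.26,0.003],[-0.008,0.35,0.003],[-0.008,0.43,0.003],[-0.008,0.48,0.003],[-0.008,0.51,0.003],[-0.008,0.51,0.003],[-0.008,0.51,0.003]], yaw=[0,0,0,0,0,0,0,0,0])

```text
clock: 27.42
position: [0.521, -0.0811, 0.0961]
ee_rot: [-2.192, -2.25, 0.0]
contact_force: [-0.7, -0.3, -2.2]
opening: 0.225
gripper_force: 60.8
```

```bash
python3 - <<'E'
exec(open("st.py").read());print(s["contact_force"])
E
```

```text
27.425 [ 0.521  -0.0811  0.0961] psi 1.4728635558201217
man xy mm [ 40.2945 -28.3053]
[-0.6849 -0.312  -2.1941]
```

drive_tool(delta_pos=[[0.005,0.005,-0.03],[0.005,0.005,-0.05],[0.005,0.005,-0.065],[0.005,0.005,-0.075],[0.005,0.005,-0.085],[0.005,0.005,-0.095],[0.005,0.005,-0.105]], yaw=[0,0,0,0,0,0,0])

```text
clock: 28.3
position: [0.522, -0.0805, 0.109]
ee_rot: [2.193, 2.25, 0.0]
contact_force: [0.1, 0.6, -2.4]
opening: 0.229
gripper_force: 60.6
```

drive_tool(delta_pos=[[0,0,-0.01],[0,0,-0.02],[0,0,-0.03],[0,0,-0.04],[0,0,-0.06],[0,0,-0.08],[0,0,-0.12],[0,0,-0.16],[0,0,-0.2],[0,0,-0.25],[0,0,-0.3],[0,0,-0.3]], yaw=[0,0,0,0,0,0,0,0,0,0,0,0])

```text
clock: 29.8
position: [0.5222, -0.0805, 0.1452]
ee_rot: [2.192, 2.25, 0.001]
contact_force: [-0.8, 0.4, -2.5]
opening: 0.223
gripper_force: 60.6
```

```bash
cat > caps.py <<'E'
def caps(c,zc):
    b=[q for q in c.blobs(c.mask((0,190,50),(6,255,255)),60) if q[1][0]>200]
    for q in b:
        print(c.n,q,[(z,c.onz(q[1],z)[:2].round(4)) for z in zc])
E
python3 - <<'E'
exec(open("st.py").read());exec(open("caps.py").read());print(s["contact_force"])
caps(Cam("wrist"),(.066,s["position"][2]-.0482+.011));caps(Cam("scene"),(.066,s["position"][2]-.0482+.011))
E
```

```text
29.8 [ 0.5222 -0.0805  0.1452] psi 1.493034180548717
man xy mm [ 41.5351 -27.7472]
[-0.7628  0.4143 -2.5131]
wrist (2485, [321.6, 156.4], [293, 128, 59, 58]) [(0.066, array([ 0.5209, -0.0238])), (np.float64(0.10804571414367518), array([ 0.5208, -0.0198]))]
scene (139, [388.5, 175.2], [385, 164, 8, 24]) [(0.066, array([ 0.907 , -0.0858])), (np.float64(0.10804571414367518), array([ 0.8551, -0.1054]))]
scene (121, [306.0, 244.5], [300, 239, 13, 13]) [(0.066, array([ 0.5138, -0.0275])), (np.float64(0.10804571414367518), array([ 0.4792, -0.0496]))]
scene (114, [277.1, 125.6], [257, 117, 40, 17]) [(0.066, array([0.9584, 0.3735])), (np.float64(0.10804571414367518), array([0.9042, 0.3336]))]
scene (95, [250.0, 372.7], [232, 355, 39, 34]) [(0.066, array([ 0.1257, -0.1299])), (np.float64(0.10804571414367518), array([ 0.1083, -0.1476]))]
scene (70, [323.2, 422.8], [302, 411, 41, 23]) [(0.066, array([ 0.113 , -0.3202])), (np.float64(0.10804571414367518), array([ 0.0961, -0.3294]))]
```

```bash
python3 - <<'E'
exec(open("st.py").read())
c=Cam("scene");p=s["position"]
print("held",c.pix([p[0],p[1],p[2]-.0482+.011]),"seated",c.pix([.5217,-.0815,.063]))
m=c.mask((0,150,30),(8,255,255),(290,200,350,270));print(c.blobs(m,3))
c.save("s_a.png",(290,190,360,270),6)
print(c.hsv[252,324],c.hsv[254,322])
w=Cam("wrist");print(w.blobs(w.mask((0,150,20),(8,255,255),(240,180,400,330)),3))
E
```

```text
29.9 [ 0.5219 -0.0804  0.1447] psi 1.4936924954958244
man xy mm [ 41.2102 -27.5899]
held [324.6765 239.1097] seated [324.7043 251.0812]
[(123, [306.0, 244.4], [300, 238, 13, 14]), (65, [322.6, 243.4], [318, 239, 11, 10])]
[107 193 177] [107 105  78]
[(139, [322.0, 181.9], [305, 180, 35, 6]), (7, [340.7, 286.9], [339, 285, 4, 4]), (5, [331.6, 298.0], [330, 297, 4, 3]), (4, [324.2, 287.5], [323, 286, 3, 4]), (4, [307.2, 304.2], [307, 303, 2, 3]), (3, [338.0, 307.3], [337, 307, 3, 2]), (3, [327.3, 298.0], [327, 297, 2, 3]), (3, [315.0, 313.0], [314, 313, 3, 1]), (3, [308.7, 296.3], [308, 296, 2, 2]), (3, [308.3, 278.7], [308, 278, 2, 2]), (3, [295.0, 321.0], [295, 320, 1, 3])]
```

The red cap now shows at (323,243) in the scene view, raised from its seated row 251, so it is on the puller. I carry it to the cap tray gently.

drive_tool(delta_pos=[[0,0,-0.08],[0,0,-0.2],[0,0,-0.27],[0,0,-0.3],[0.04,0,-0.3],[0.12,0,-0.3],[0.25,0,-0.3],[0.4,0,-0.3],[0.55,0,-0.3],[0.7,0,-0.3],[0.85,0,-0.3],[1,0,-0.3]], yaw=[0,0,0,0,0,0,0,0,0,0,0,0])

```text
clock: 31.5
position: [0.5186, 0.0411, 0.1806]
ee_rot: [-2.192, -2.251, 0.0]
contact_force: [0.7, 0.6, -2.2]
opening: 0.227
gripper_force: 60.7
```

drive_tool(delta_pos=[[0.15,0,0],[0.3,0,0],[0.45,0,0],[0.6,0,0],[0.75,0,0],[0.9,0,0],[1,0,0]], yaw=[0,0,0,0,0,0,0])

```text
clock: 32.38
position: [0.5156, 0.1608, 0.1807]
ee_rot: [2.191, 2.251, -0.0]
contact_force: [-1.5, -0.1, -1.0]
opening: 0.229
gripper_force: 60.7
```

drive_tool(delta_pos=[[0.15,0,0],[0.3,0,0],[0.45,0,0],[0.6,0,0],[0.75,0,0],[0.9,0,0],[1,0,0]], yaw=[0,0,0,0,0,0,0])

```text
clock: 33.25
position: [0.5124, 0.2808, 0.1806]
ee_rot: [2.191, 2.251, -0.0]
contact_force: [0.1, -1.5, -1.6]
opening: 0.226
gripper_force: 60.7
```

drive_tool(delta_pos=[[0.15,0,0],[0.28,0,0],[0.38,0,0],[0.46,0,0],[0.52,0,0],[0.54,0,0],[0.54,0,0],[0.54,0,0]], yaw=[0,0,0,0,0,0,0,0])

```text
clock: 34.25
position: [0.511, 0.3437, 0.1809]
ee_rot: [2.193, 2.249, 0.0]
contact_force: [-0.5, -0.0, -1.4]
opening: 0.229
gripper_force: 60.7
```

```bash
python3 - <<'E'
exec(open("st.py").read())
c=Cam("scene");p=s["position"];print(s["contact_force"])
u=c.pix([p[0],p[1],p[2]-.0482+.008]);print("held",u);u=u.astype(int)
print(c.blobs(c.mask((0,150,30),(8,255,255),(u[0]-25,u[1]-25,u[0]+25,u[1]+25)),3))
t=Cam("top");u=t.pix([p[0],p[1],p[2]-.0482+.008]).astype(int);print(u,t.blobs(t.mask((0,150,30),(8,255,255),(u[0]-25,u[1]-25,u[0]+25,u[1]+25)),3))
print(tool((.5160,.3465,.055)))
w=Cam("wrist");print("tray",mrect(w,w.mask((0,0,40),(180,70,255),(100,60,540,230)),.008,5))
E
```

```text
34.25 [0.511  0.3437 0.1809] psi 1.445906535124337
man xy mm [ 40.7467 396.6061]
[-0.5387 -0.0178 -1.4414]
held [195.629  178.1883]
[(43, [192.8, 180.8], [189, 177, 8, 10])]
[150 263] []
[0.0216 0.0422 1.0487]
tray [499.7  361.72  80.25 109.33 -82.92]
```

The cap is still on the puller, seen at (193,181). I lower it onto the tray floor until the flange lifts free.

drive_tool(delta_pos=[[0.02,0.04,0.1],[0.02,0.04,0.25],[0.02,0.04,0.4],[0.02,0.04,0.55],[0.02,0.04,0.68],[0.02,0.04,0.78],[0.02,0.04,0.85],[0.02,0.04,0.9],[0.02,0.04,0.93],[0.02,0.04,0.96],[0.02,0.04,0.985],[0.02,0.04,0.995]], yaw=[0,0,0,0,0,0,0,0,0,0,0,0])

```text
clock: 35.9
position: [0.5156, 0.3467, 0.0613]
ee_rot: [-2.192, -2.25, -0.0]
contact_force: [0.8, 0.1, -1.7]
opening: 0.224
gripper_force: 60.8
```

```bash
python3 - <<'E'
exec(open("st.py").read());print(s["contact_force"])
c=Cam("scene")
u=c.pix([.516,.3465,.028]);print("standing",u,"held",c.pix([s["position"][0],s["position"][1],s["position"][2]-.0482+.008]));u=u.astype(int)
print(c.blobs(c.mask((0,150,30),(8,255,255),(u[0]-25,u[1]-25,u[0]+25,u[1]+25)),3))
E
```

```text
35.9 [0.5156 0.3467 0.0613] psi 1.484979340201854
man xy mm [ 45.4669 399.5447]
[ 0.8122  0.0586 -1.7447]
standing [202.1954 206.4648] held [202.4074 208.2092]
[(29, [199.9, 210.5], [196, 207, 8, 8])]
```

drive_tool(delta_pos=[[0,-0.03,0],[0,-0.08,0],[0,-0.14,0],[0,-0.2,0],[0,-0.26,0],[0,-0.32,0],[0,-0.38,0],[0,-0.42,0],[0,-0.42,0]], yaw=[0,0,0,0,0,0,0,0,0])

```text
clock: 37.08
position: [0.4649, 0.3456, 0.0614]
ee_rot: [-2.192, -2.25, 0.0]
contact_force: [1.1, -0.2, -1.7]
opening: 0.228
gripper_force: 60.8
```

```bash
python3 - <<'E'
exec(open("st.py").read());print(s["contact_force"])
for n in("scene","wrist","top"):
    c=Cam(n);u=c.pix([.516,.3465,.031]);print(n,"standing",u);u=np.maximum(u.astype(int),31);
    k=80 if n=="wrist" else 25
    for q in c.blobs(c.mask((0,150,30),(8,255,255),(max(u[0]-k,0),max(u[1]-k,0),u[0]+k,u[1]+k)),8):print(q,c.onz(q[1],.031))
E
```

```text
37.075 [0.4649 0.3456 0.0614] psi 1.507557019345433
man xy mm [ -5.2936 399.6267]
[ 1.1453 -0.173  -1.719 ]
scene standing [202.0402 205.7194]
(100, [202.0, 207.6], [196, 203, 12, 12]) [0.5093 0.3409 0.031 ]
wrist standing [418.2424 277.6318]
(3298, [416.4, 274.9], [384, 242, 66, 66]) [0.5148 0.3481 0.031 ]
top standing [169.3923 266.5723]
(209, [170.0, 266.8], [162, 259, 17, 16]) [0.5155 0.3451 0.031 ]
```

The cap stands upright in the tray at (0.515, 0.347), and all three cameras agree. Now the second cap.

drive_tool(delta_pos=[[0,0,-0.3],[0,0,-0.6],[0,0,-0.9],[0,0,-0.9]], yaw=[0,0,0,0])

```text
clock: 37.72
position: [0.4669, 0.3457, 0.1718]
ee_rot: [2.192, 2.249, 0.007]
contact_force: [-0.1, -0.0, -1.8]
opening: 0.228
gripper_force: 61.0
```

drive_tool(delta_pos=[[-0.4,-0.04,0],[-0.8,-0.04,0],[-1,-0.04,0]], yaw=[0,0,0])

```text
clock: 38.1
position: [0.463, 0.2227, 0.1687]
ee_rot: [-2.195, -2.247, 0.002]
contact_force: [1.2, 0.8, -1.1]
opening: 0.226
gripper_force: 60.7
```

drive_tool(delta_pos=[[-0.4,-0.04,0],[-0.8,-0.04,0],[-1,-0.04,0]], yaw=[0,0,0])

```text
clock: 38.48
position: [0.4616, 0.1032, 0.1691]
ee_rot: [-2.195, -2.247, -0.0]
contact_force: [0.1, 0.5, -0.6]
opening: 0.225
gripper_force: 60.7
```

drive_tool(delta_pos=[[-0.4,-0.04,0],[-0.8,-0.04,0],[-1,-0.04,0],[-1,-0.04,0],[-1,-0.04,0]], yaw=[0,0,0,0,0])

```text
clock: 39.1
position: [0.4602, -0.014, 0.169]
ee_rot: [-2.191, -2.25, 0.0]
contact_force: [1.0, -0.0, -1.9]
opening: 0.228
gripper_force: 60.7
```

```bash
python3 - <<'E'
exec(open("st.py").read());exec(open("caps.py").read());exec(open("chips.py").read())
w=Cam("wrist");caps(w,(.066,));print(tool(np.r_[o-.02*X+.029*Y,.0967]));chips(w)
E
```

```text
39.1 [ 0.4602 -0.014   0.169 ] psi 1.5139476282403999
man xy mm [-18.7827  40.2292]
wrist (1749, [404.9, 249.1], [382, 226, 48, 47]) [(0.066, array([ 0.5203, -0.0229]))]
[-0.0962 -0.0102  0.6027]
wrist trough (2653, [321.4, 351.8], [292, 328, 59, 48]) man mm [-18. -84.]
wrist trough (532, [321.1, 319.3], [296, 314, 52, 11]) man mm [-19. -48.]
wrist trough (440, [321.0, 305.8], [297, 301, 49, 10]) man mm [-19. -35.]
wrist trough (416, [320.6, 282.7], [299, 277, 44, 11]) man mm [-19. -13.]
wrist trough (366, [320.8, 294.3], [299, 290, 45, 9]) man mm [-19. -24.]
wrist tray (831, [325.2, 101.8], [289, 82, 67, 36]) man mm [-16. 134.]
[[271.0, 117.0], [417.0, 119.0], [418.0, 49.0], [271.0, 46.0]]
```

drive_tool(delta_pos=[[-0.05,-0.01,0.2],[-0.094,-0.01,0.4],[-0.094,-0.01,0.55],[-0.094,-0.01,0.6],[-0.094,-0.01,0.6],[-0.094,-0.01,0.6]], yaw=[0,0,0,0,0,0])

```text
clock: 39.9
position: [0.4597, -0.0259, 0.0979]
ee_rot: [2.191, 2.25, 0.001]
contact_force: [0.6, 0.4, -2.1]
opening: 0.229
gripper_force: 60.9
```

```bash
python3 - <<'E'
exec(open("st.py").read());print(tool((.5203,-.0235,.0967)))
E
```

```text
39.9 [ 0.4597 -0.0259  0.0979] psi 1.5222781005190893
man xy mm [-19.5867  28.4017]
[0.0065 0.5052 0.0101]
```

drive_tool(delta_pos=[[0.005,0.08,0.008],[0.005,0.17,0.008],[0.005,0.26,0.008],[0.005,0.35,0.008],[0.005,0.43,0.008],[0.005,0.48,0.008],[0.005,0.505,0.008],[0.005,0.505,0.008],[0.005,0.505,0.008]], yaw=[0,0,0,0,0,0,0,0,0])

```text
clock: 41.02
position: [0.5195, -0.024, 0.0964]
ee_rot: [-2.192, -2.25, 0.0]
contact_force: [-0.9, 1.0, -1.4]
opening: 0.226
gripper_force: 60.8
```

```bash
python3 - <<'E'
exec(open("st.py").read());print(s["contact_force"])
E
```

```text
41.025 [ 0.5195 -0.024   0.0964] psi 1.4725452255054312
man xy mm [40.2347 28.8115]
[-0.8805  0.954  -1.4445]
```

drive_tool(delta_pos=[[0.003,0.005,-0.03],[0.003,0.005,-0.05],[0.003,0.005,-0.065],[0.003,0.005,-0.075],[0.003,0.005,-0.085],[0.003,0.005,-0.095],[0.003,0.005,-0.105],[0.003,0.005,-0.115],[0.003,0.005,-0.125]], yaw=[0,0,0,0,0,0,0,0,0])

```text
clock: 42.15
position: [0.5206, -0.0237, 0.1117]
ee_rot: [2.192, 2.25, 0.001]
contact_force: [0.7, -0.6, -1.7]
opening: 0.229
gripper_force: 60.5
```

drive_tool(delta_pos=[[0,0,-0.02],[0,0,-0.04],[0,0,-0.07],[0,0,-0.11],[0,0,-0.16],[0,0,-0.22],[0,0,-0.3],[0,0,-0.4],[0,0,-0.5],[0,0,-0.58],[0,0,-0.6],[0,0,-0.6]], yaw=[0,0,0,0,0,0,0,0,0,0,0,0])

```text
clock: 43.65
position: [0.5204, -0.0234, 0.1834]
ee_rot: [-2.192, -2.25, -0.0]
contact_force: [-0.9, -0.9, -1.6]
opening: 0.23
gripper_force: 60.6
```

```bash
cat > held.py <<'E'
c=Cam("scene");p=s["position"];u=c.pix([p[0],p[1],p[2]-.0482+.008]);print("held",u,s["contact_force"]);u=u.astype(int)
print(c.blobs(c.mask((0,150,30),(8,255,255),(u[0]-30,u[1]-25,u[0]+30,u[1]+35)),3))
E
python3 - <<'E'
exec(open("st.py").read());exec(open("held.py").read());print("seat",c.pix([.5203,-.0235,.063]));print(tool((.5248,.2771,.18)))
E
```

```text
43.65 [ 0.5204 -0.0234  0.1834] psi 1.503406506899416
man xy mm [41.1234 29.366 ]
held [305.7876 221.6169] [-0.9393 -0.8556 -1.6285]
[(62, [304.1, 225.3], [300, 220, 9, 12])]
seat [306.0515 243.2574]
[2.5027 0.1032 0.0269]
```

The second cap is on the puller: red at (304,225), against row 243 when seated. I carry it to the tray.

drive_tool(delta_pos=[[0.04,0,0],[0.12,0.01,0],[0.25,0.02,0],[0.4,0.03,0],[0.55,0.04,0],[0.7,0.05,0],[0.85,0.05,0],[1,0.05,0]], yaw=[0,0,0,0,0,0,0,0])

```text
clock: 44.7
position: [0.5232, 0.0978, 0.1834]
ee_rot: [-2.192, -2.25, 0.0]
contact_force: [0.0, 0.2, -1.8]
opening: 0.224
gripper_force: 60.6
```

drive_tool(delta_pos=[[0.15,0.01,0],[0.3,0.02,0],[0.45,0.03,0],[0.6,0.04,0],[0.75,0.05,0],[0.9,0.05,0],[1,0.05,0]], yaw=[0,0,0,0,0,0,0])

```text
clock: 45.58
position: [0.5261, 0.218, 0.1833]
ee_rot: [-2.191, -2.251, 0.0]
contact_force: [-0.7, -0.0, -1.0]
opening: 0.226
gripper_force: 60.6
```

drive_tool(delta_pos=[[0.13,0,0],[0.25,0,0],[0.35,0,0],[0.43,0,0],[0.48,0,0],[0.5,0,0],[0.5,0,0],[0.5,0,0]], yaw=[0,0,0,0,0,0,0,0])

```text
clock: 46.58
position: [0.5247, 0.2761, 0.1835]
ee_rot: [2.193, 2.249, 0.0]
contact_force: [-0.6, -0.0, -1.5]
opening: 0.228
gripper_force: 60.6
```

```bash
python3 - <<'E'
exec(open("st.py").read());exec(open("held.py").read());print(tool((.5248,.2771,.0612)))
E
```

```text
46.575 [0.5247 0.2761 0.1835] psi 1.4459890734577185
man xy mm [ 52.8352 328.7063]
held [216.9811 182.6868] [-0.6209 -0.0416 -1.5264]
[(103, [201.7, 208.0], [196, 203, 12, 12]), (42, [214.6, 185.6], [211, 182, 8, 10]), (19, [243.2, 158.5], [241, 157, 5, 5])]
[0.0076 0.0007 1.0191]
```

drive_tool(delta_pos=[[0.005,0,0.1],[0.005,0,0.25],[0.005,0,0.4],[0.005,0,0.55],[0.005,0,0.68],[0.005,0,0.78],[0.005,0,0.86],[0.005,0,0.91],[0.005,0,0.94],[0.005,0,0.96],[0.005,0,0.98],[0.005,0,1]], yaw=[0,0,0,0,0,0,0,0,0,0,0,0])

```text
clock: 48.12
position: [0.5247, 0.2773, 0.0635]
ee_rot: [-2.192, -2.25, -0.001]
contact_force: [0.0, -0.4, -0.7]
opening: 0.228
gripper_force: 60.6
```

drive_tool(delta_pos=[[0,0,0.01],[0,0,0.018],[0,0,0.018]], yaw=[0,0,0])

```text
clock: 48.5
position: [0.5246, 0.2772, 0.0612]
ee_rot: [-2.192, -2.25, -0.0]
contact_force: [-0.8, 0.1, -2.0]
opening: 0.227
gripper_force: 60.6
```

drive_tool(delta_pos=[[0,-0.03,0],[0,-0.08,0],[0,-0.14,0],[0,-0.2,0],[0,-0.26,0],[0,-0.32,0],[0,-0.38,0],[0,-0.42,0],[0,-0.42,0]], yaw=[0,0,0,0,0,0,0,0,0])

```text
clock: 49.62
position: [0.4739, 0.276, 0.0613]
ee_rot: [-2.192, -2.25, 0.0]
contact_force: [0.4, 0.4, -0.7]
opening: 0.226
gripper_force: 60.7
```

drive_tool(delta_pos=[[0,0,-0.3],[0,0,-0.6],[0,0,-0.9],[0,0,-0.9]], yaw=[0,0,0,0])

```text
clock: 50.12
position: [0.4759, 0.2762, 0.1715]
ee_rot: [2.192, 2.249, 0.007]
contact_force: [0.4, -0.3, -2.3]
opening: 0.227
gripper_force: 61.0
```

```bash
cat > chk.py <<'E'
for n in("scene","wrist","top"):
    c=Cam(n)
    for P in((.5155,.347,.031),(.5248,.2771,.031)):
        u=c.pix(P).astype(int);k=40 if n=="wrist" else 14
        for q in c.blobs(c.mask((0,150,30),(8,255,255),(max(u[0]-k,0),max(u[1]-k,0),max(u[0]+k,1),max(u[1]+k,1))),8):print(n,u,q,c.onz(q[1],.031).round(4))
c=Cam("top");p=rect(c.mask((0,0,0),(180,255,45),(430,210,530,340)));print("mat",mrect(c,c.mask((0,0,0),(180,255,45),(430,210,530,340)),.002,9))
b=c.mask((100,150,80),(118,255,255),(430,210,530,340));print("scraper",[(q,c.onz(q[1],.074).round(4)) for q in c.blobs(b)])
E
python3 - <<'E'
exec(open("st.py").read());exec(open("chk.py").read());print(tool((.554,-.358,.17)))
E
```

```text
50.125 [0.4759 0.2762 0.1715] psi 1.4837941399430128
man xy mm [  4.0026 330.0244]
scene [201 205] (106, [201.8, 207.9], [196, 203, 12, 12]) [0.508  0.3405 0.031 ]
scene [221 212] (109, [222.2, 214.5], [216, 209, 12, 13]) [0.5171 0.2695 0.031 ]
wrist [377 132] (1690, [376.5, 133.3], [354, 110, 47, 47]) [0.5148 0.3467 0.031 ]
wrist [383 222] (1511, [382.7, 223.6], [361, 202, 45, 44]) [0.5239 0.2759 0.031 ]
top [169 266] (22, [175.2, 263.6], [173, 261, 5, 6]) [0.5226 0.3337 0.031 ]
top [200 262] (198, [201.7, 262.6], [194, 255, 16, 16]) [0.5246 0.2738 0.031 ]
mat [ 496.57 -352.63  130.43  220.66   83.05]
scraper [((108, [487.4, 301.3], [479, 297, 16, 9]), array([ 0.4359, -0.3406,  0.074 ]))]
[-5.2971  0.5324 -0.0124]
```

Both caps stand upright in the tray. I take the puller back to the mat.

drive_tool(delta_pos=[[-0.4,0.05,0],[-0.8,0.09,0],[-0.9,0.09,0]], yaw=[0,0,0])

```text
clock: 50.7
position: [0.4876, 0.1646, 0.1687]
ee_rot: [2.198, 2.245, -0.002]
contact_force: [-0.3, 0.4, -0.2]
opening: 0.227
gripper_force: 60.8
```

drive_tool(delta_pos=[[-0.4,0.05,0],[-0.8,0.09,0],[-0.9,0.09,0]], yaw=[0,0,0])

```text
clock: 51.08
position: [0.5013, 0.0579, 0.169]
ee_rot: [2.197, 2.246, -0.001]
contact_force: [0.2, 0.9, -1.1]
opening: 0.226
gripper_force: 60.8
```

drive_tool(delta_pos=[[-0.4,0.05,0],[-0.8,0.09,0],[-0.9,0.09,0]], yaw=[0,0,0])

```text
clock: 51.45
position: [0.515, -0.0494, 0.1691]
ee_rot: [2.196, 2.246, -0.001]
contact_force: [-0.5, 0.7, -1.3]
opening: 0.228
gripper_force: 60.8
```

drive_tool(delta_pos=[[-0.4,0.05,0],[-0.8,0.09,0],[-0.9,0.09,0]], yaw=[0,0,0])

```text
clock: 51.82
position: [0.5286, -0.1567, 0.169]
ee_rot: [2.195, 2.247, -0.001]
contact_force: [-0.2, 0.3, -1.5]
opening: 0.226
gripper_force: 60.7
```

drive_tool(delta_pos=[[-0.4,0.05,0],[-0.8,0.09,0],[-0.9,0.09,0]], yaw=[0,0,0])

```text
clock: 52.2
position: [0.5422, -0.264, 0.1688]
ee_rot: [-2.194, -2.248, 0.001]
contact_force: [0.4, 1.6, -1.6]
opening: 0.225
gripper_force: 60.7
```

drive_tool(delta_pos=[[-0.4,0.05,0],[-0.7,0.09,0],[-0.8,0.09,0],[-0.8,0.09,0],[-0.8,0.09,0]], yaw=[0.02,0.04,0.04,0.04,0.04])

```text
clock: 52.82
position: [0.5562, -0.3559, 0.1688]
ee_rot: [-2.326, -2.11, -0.002]
contact_force: [-0.0, -0.3, -0.7]
opening: 0.227
gripper_force: 60.7
```

```bash
python3 - <<'E'
exec(open("st.py").read());print(tool((.556,-.358,.0505)))
w=Cam("wrist");b=w.mask((105,120,120),(125,255,255),(30,120,320,420));print("blue",[(q,w.onz(q[1],.074)) for q in w.blobs(b,80)])
print("mat",mrect(w,w.mask((0,0,0),(180,255,40),(80,60,480,270)),.002,15))
E
```

```text
52.825 [ 0.5562 -0.3559  0.1688] psi -5.567410765850499
man xy mm [  68.7325 -303.8822]
[-0.0193  0.0005  0.986 ]
blue [((681, [156.1, 240.9], [143, 224, 28, 34]), array([ 0.4369, -0.3462,  0.074 ]))]
mat [ 497.48 -345.71  123.86  229.55   83.26]
```

drive_tool(delta_pos=[[-0.02,0,0.3],[-0.02,0,0.6],[-0.02,0,0.8],[-0.02,0,0.88],[-0.02,0,0.93],[-0.02,0,0.96],[-0.02,0,0.98],[-0.02,0,0.985],[-0.02,0,0.985]], yaw=[0,0,0,0,0,0,0,0,0])

```text
clock: 54.0
position: [0.5554, -0.3607, 0.0513]
ee_rot: [2.329, 2.108, 0.0]
contact_force: [0.3, -0.6, -2.0]
opening: 0.227
gripper_force: 60.9
```

drive_tool(delta_pos=[[0,0,0],[0,0,0],[0,0,0],[0,0,0],[0,0,0]], yaw=[0,0,0,0,0], fingers=0)

```text
clock: 54.62
position: [0.5553, -0.3606, 0.051]
ee_rot: [-2.329, -2.108, 0.0]
contact_force: [0.7, 0.7, -0.0]
opening: 0.999
gripper_force: 0.0
```

drive_tool(delta_pos=[[0,0,-0.3],[0,0,-0.6],[0,0,-1],[0,0,-1],[0,0,-1]], yaw=[0,0,0,0,0])

```text
clock: 55.25
position: [0.5552, -0.3602, 0.1706]
ee_rot: [-2.329, -2.108, -0.001]
contact_force: [0.4, 0.2, -0.6]
opening: 0.999
gripper_force: 0.0
```

```bash
python3 - <<'E'
exec(open("st.py").read());exec(open("chk.py").read());exec(open("chips.py").read())
chips(Cam("top"));chips(Cam("scene"))
w=Cam("wrist");og=w.mask((5,150,190),(18,255,255),(250,150,400,380));print("puller",[(q,w.onz(q[1],.092)) for q in w.blobs(og)[:1]],mrect(w,w.mask((0,0,90),(180,60,255),(250,130,390,300)),.036,5))
wood=w.mask((8,120,60),(18,235,200),(140,170,220,290));print("wood",w.blobs(wood)[:2],mrect(w,wood,.024,5))
b=w.mask((105,120,120),(125,255,255),(100,120,320,420));print("blue",[(q,w.onz(q[1],.074)) for q in w.blobs(b,80)])
E
```

```text
55.25 [ 0.5552 -0.3602  0.1706] psi -5.703603894623933
man xy mm [  67.6867 -308.1675]
scene [221 212] (109, [222.2, 214.5], [216, 209, 12, 13]) [0.5171 0.2695 0.031 ]
top [169 266] (201, [170.2, 266.8], [162, 259, 17, 16]) [0.5155 0.3446 0.031 ]
top [200 262] (197, [201.8, 262.7], [194, 255, 16, 16]) [0.5244 0.2735 0.031 ]Traceback (most recent call last):
  File "<stdin>", line 1, in <module>
  File "<string>", line 6, in <module>
  File "h.py", line 43, in rect
    c=max(cv2.findContours(m,cv2.RETR_EXTERNAL,cv2.CHAIN_APPROX_NONE)[0],key=cv2.contourArea)
ValueError: max() iterable argument is empty
```

```bash
python3 - <<'E'
exec(open("st.py").read());exec(open("chips.py").read())
t=Cam("top");chips(t);chips(Cam("scene"))
w=Cam("wrist");og=w.mask((5,150,190),(18,255,255),(250,150,400,380));print("puller",[(q,w.onz(q[1],.092)) for q in w.blobs(og)[:1]],mrect(w,w.mask((0,0,90),(180,60,255),(250,130,390,300)),.036,5))
b=w.mask((105,120,120),(125,255,255),(100,120,320,420));print("blue",[(q,w.onz(q[1],.074)) for q in w.blobs(b,80)])
for nm,lo,hi,bx in(("yellow",(22,150,120),(32,255,255),(300,180,420,205)),("green",(50,40,40),(90,255,255),(245,155,315,210)),("pink",(150,40,120),(179,255,255),(315,210,355,240))):
    print(nm,t.blobs(t.mask(lo,hi,bx))[:1])
    im=cv2.cvtColor(cv2.imread("pics/top0.png"),cv2.COLOR_BGR2HSV);print("  was",t.blobs(cv2.bitwise_and(cv2.inRange(im,np.array(lo),np.array(hi)),t.mask((0,0,0),(180,255,255),bx)))[:1])
E
```

```text
55.45 [ 0.5549 -0.3602  0.1698] psi -5.710205588774579
man xy mm [  67.3682 -308.1136]
top tray (15, [292.2, 288.6], [291, 286, 3, 6]) man mm [ -9. 127.]
top tray (15, [286.5, 283.3], [285, 281, 4, 5]) man mm [  3. 139.]
[[295.0, 311.0], [294.0, 258.0], [268.0, 259.0], [268.0, 312.0]]
scene trough (5, [261.0, 259.0], [259, 257, 5, 5]) man mm [-45. 121.]
scene tray (42, [262.1, 254.8], [258, 250, 9, 12]) man mm [-12. 142.]
[[258.0, 268.0], [282.0, 241.0], [265.0, 234.0], [240.0, 260.0]]
puller [((715, [322.9, 246.9], [309, 234, 29, 27]), array([ 0.5559, -0.3605,  0.092 ]))] [ 555.42 -361.22   35.9    53.39   -5.61]
blue [((649, [157.0, 234.7], [144, 218, 27, 34]), array([ 0.4368, -0.3463,  0.074 ]))]
yellow [(232, [346.4, 193.9], [336, 188, 24, 12])]
  was [(218, [346.4, 194.1], [336, 188, 24, 12])]
green [(653, [283.2, 185.4], [257, 169, 48, 32])]
  was [(741, [282.3, 184.8], [257, 169, 48, 32])]
pink [(57, [334.8, 222.8], [331, 219, 9, 9])]
  was [(182, [334.8, 223.2], [328, 216, 15, 15])]
```

Everything is in place: chips in the chip tray, caps upright, both tools standing on the mat, and the box and screwdriver where they were. I hand in.

```bash
python3 -c "
from rig import job
print(job.finish_job())"
```

```text
the job is handed in; nothing more can be done
None
```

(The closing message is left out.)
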